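Refill the toothpick-strip dispenser

TASK

Refill the steel toothpick dispenser on the self-service counter: slide its retaining rail fully open, take both empty carriers out of the channel and put them in the grey waste tray, then lay every full refill strip lying on the counter down flat in the channel, in line, between the nose and the spring follower. Then slide the rail fully closed over the strips, and last set the feed lever to 45 degrees, over the middle rib. Do not knock over the bottle, tin or jar standing around.

Things in the scene. Friction and masses are not known exactly. Their poses are not given: they have to be found in the camera images.
- dispenser: Fixed steel dispenser (mm). Origin: underside of the base plate, below the middle of the channel; x across, away from the robot; y along the channel, nose at -y; z up. Base plate 14 thick, x -37..128, y -120..180. Two guide blocks under the rail (x 40..125, y about -95 and 95) rise to z = 52.
- channel_floor (a point): Middle of the channel floor, at dispenser (0, 0, 14) mm. Channel 38 mm wide (x -19..19), side walls 12 mm high above the floor and 6 mm thick, from the nose face at y = -108 to the end block at y = 108: room for three strips in line. The nose is a wall 10 mm thick, rising 28 mm above the floor; the end block 34 mm. A strip let go above the floor may stay there, pinched by the spring.
- follower_face (a point): On the pushing face (looking to -y) of the black follower in the channel, on the centre line, 60 mm above the floor. Follower: 14 mm thick (y), 34 wide, 35 high, plus a tab on its robot side only (x -17..4 mm) reaching 71 mm above the floor, so a strip held higher than the loaded strips can push it back.
- follower_body (a joint): Follower travel, m: 0 = face at the nose (dispenser y = -108 mm), grows towards +y, stop at 0.200. A spring always pushes it to the nose, 3 N at 0 rising to 6.7 N at 0.200, with damping 14 N s/m; nothing latches it. It starts at about 0.129, against the second empty carrier.
- rail_body (a joint): Retaining rail travel, m: 0 = closed, its plate over the far part of the channel (dispenser x 5..47 mm), 0.060 = fully open (slid to +x of the dispenser, clear of the channel). Plate 5 mm thick, 216 mm long, underside 38 mm above the channel floor. Slides with 1.5 N friction and stays where left. Starts nearly closed.
- rail_handle (a point): Top centre of the rail's upright black handle block: 14 mm thick (dispenser x), 44 mm long (y), 28 mm tall above the rail plate; at dispenser x = 19 mm + rail travel, y = -80, z = 85.
- lever_body (a joint): Feed lever angle, rad, about a vertical pivot: 0 = arm points to the dispenser's -x (to the robot), grows towards its +y (clockwise from above), stop at 1.571 (arm points to +y). Target 0.785 (45 degrees), where the arm lies over the middle, widest of three white ribs. Friction 0.08 N m; stays where left.
- lever_tip (a point): Top centre of the lever's upright black round grip, 18 mm in diameter, 44 mm tall (its foot is on the 10 mm thick lever arm), 70 mm from the pivot axis; its top is 96 mm above the counter.
- lever_hinge (a point): Point on the lever's vertical pivot axis, at dispenser x = 45, y = 148 mm.
- empty1: Empty carrier: white open frame 34 x 64 x 34 mm (two end plates, four 7 mm corner bars), 40 g. Origin at its centre, y along its 64 mm length. Two start in line in the channel, pressed to the nose by the follower: this one at the nose. Lifted straight up it can drag its neighbour along by friction; first drawn 5 to 8 mm back against the follower, it comes free.
- empty2: Empty carrier: white open frame 34 x 64 x 34 mm (two end plates, four 7 mm corner bars), 40 g. Origin at its centre, y along its 64 mm length. Two start in line in the channel, pressed to the nose by the follower: this one next to the follower. Lifted straight up it can drag its neighbour along by friction; first drawn 5 to 8 mm back against the follower, it comes free.
- refill1: Full refill strip: rigid white bar 34 x 64 x 34 mm showing rows of wooden toothpicks on its four long sides, about 90 g. Origin at its centre, y along its 64 mm length; any of the four long sides may face down, either end first. Lies on the counter; two or three strips are present (None = absent).
- refill2: Full refill strip: rigid white bar 34 x 64 x 34 mm showing rows of wooden toothpicks on its four long sides, about 90 g. Origin at its centre, y along its 64 mm length; any of the four long sides may face down, either end first. Lies on the counter; two or three strips are present (None = absent).
- refill3: Full refill strip: rigid white bar 34 x 64 x 34 mm showing rows of wooden toothpicks on its four long sides, about 90 g. Origin at its centre, y along its 64 mm length; any of the four long sides may face down, either end first. Lies on the counter; two or three strips are present (None = absent).
- waste_tray: Fixed open grey tray 170 (x) x 130 (y) mm, 45 mm high, walls and floor about 4 mm. Origin: centre of its underside.
- sauce_bottle: Bystander: upright sauce bottle, 56 mm across, 170 mm tall. Origin: centre of its underside.
- spice_tin: Bystander: upright steel tin, 54 mm across, 85 mm tall. Origin: centre of its underside.
- toothpick_jar: Bystander: upright jar, 48 mm across, 75 mm tall. Origin: centre of its underside.

How it is judged (in metres and radians):
On the way, in this order (a step that is already met when the one before it is completed fails the run):
1. the rail is slid open (value of joint rail_body above 0.05 m), for 0.2 s.
2. both empty carriers lie in the waste tray, released (x of empty1 in the frame of waste_tray between -0.08 and 0.08 m and y of empty1 in the frame of waste_tray between -0.06 and 0.06 m and z of empty1 in the frame of waste_tray between 0 and 0.07 m and contact force between each of empty1, empty2 and the fingers below 0.05 N and linear speed of each of empty1, empty2 below 0.03 m/s and x of empty2 in the frame of waste_tray between -0.08 and 0.08 m and y of empty2 in the frame of waste_tray between -0.06 and 0.06 m and z of empty2 in the frame of waste_tray between 0 and 0.07 m), for 0.2 s.
3. every refill strip present lies flat in the channel between nose and follower, released, while the rail is open (x of refill1 in the frame of dispenser between -0.006 and 0.006 m and z of refill1 in the frame of dispenser between 0.027 and 0.036 m and y of each of refill1, refill2, refill3 in the frame of dispenser above -0.082 m and y of each of refill1, refill2, refill3 in the frame of follower_face below -0.026 m and angle between the y axis of each of refill1, refill2, refill3 and the y axis of dispenser, either way round below 0.1 rad and contact force between each of refill1, refill2, refill3 and the fingers below 0.05 N and linear speed of each of refill1, refill2, refill3 below 0.03 m/s and x of refill2 in the frame of dispenser between -0.006 and 0.006 m and z of refill2 in the frame of dispenser between 0.027 and 0.036 m and x of refill3 in the frame of dispenser between -0.006 and 0.006 m and z of refill3 in the frame of dispenser between 0.027 and 0.036 m and value of joint rail_body above 0.03 m), for 0.2 s.
4. the rail is slid closed with every strip still in the channel (value of joint rail_body below 0.004 m and x of refill1 in the frame of dispenser between -0.006 and 0.006 m and z of refill1 in the frame of dispenser between 0.027 and 0.036 m and y of each of refill1, refill2, refill3 in the frame of dispenser above -0.082 m and y of each of refill1, refill2, refill3 in the frame of follower_face below -0.026 m and angle between the y axis of each of refill1, refill2, refill3 and the y axis of dispenser, either way round below 0.1 rad and contact force between each of refill1, refill2, refill3 and the fingers below 0.05 N and linear speed of each of refill1, refill2, refill3 below 0.03 m/s and x of refill2 in the frame of dispenser between -0.006 and 0.006 m and z of refill2 in the frame of dispenser between 0.027 and 0.036 m and x of refill3 in the frame of dispenser between -0.006 and 0.006 m and z of refill3 in the frame of dispenser between 0.027 and 0.036 m), for 0.2 s.
5. the lever is set to 45 degrees (value of joint lever_body between 0.685 and 0.885 rad and velocity of joint lever_body between -0.05 and 0.05 rad/s), for 0.2 s.
At the end, for the whole second after the job is handed in: Every refill strip present lies flat in the channel (within 6 mm of the centre line, on the floor, within 0.1 rad of its direction) between nose and follower; the rail is closed to within 4 mm; the lever is at 0.785 rad within 0.1; both empty carriers are in the waste tray; all released and at rest (all of step 2 and all of step 4 and all of step 5); the robot touches nothing.
It fails at once if the sauce bottle is knocked over (angle between sauce_bottle's own z axis and vertical above 0.6 rad).
It fails at once if the spice tin is knocked over (angle between spice_tin's own z axis and vertical above 0.6 rad).
It fails at once if the toothpick jar is knocked over (angle between toothpick_jar's own z axis and vertical above 0.6 rad).
Of refill1, refill2, refill3 only 2 to 3 are there at a start; the rules pass over those that are not, and their reading is None.
At some moment in a run one of refill1, refill2, refill3 may be knocked a few centimetres aside while the robot is not near it.
Once in a run the grip may slacken for a moment while it holds something.
It also fails if it takes over 200 s, if anything falls off the work surface, if the arm or the gripper's body presses on something with over 40 N, if the wrist force passes 120 N, or if a joint passes its speed limit or range.

ROBOT

A 6-joint arm with a two-finger parallel gripper is mounted at the origin on the work surface. World frame = base frame: x ahead of the robot, y to its left, z up, the work surface at z = 0. Lengths are in m, angles in degrees, forces in N, time in s.
With the tool pointing down it reaches from about 0.375 to 0.975 m from the base axis. Payload 3.8 kg.
Tool frame: the origin (TCP) lies between the finger pads; the fingertips stand 11 mm ahead of it and the grasp point (between the pads) lies 8 mm behind it (bot.tip_extent is the distance from the TCP to the fingertips, in m); z points along the fingers, y is the direction in which the jaws open and shut (so a half turn about z gives the same grasp; the last joint's range is limited). The gripper opens to 85 mm and grips with 20 to 120 N. Pads are 22 mm wide; open, the fingers measure 114 mm over their backs; the gripper's body (76 mm by 85 mm) begins 54 mm behind the grasp point. The pads swing forward as they close: fully open they stand 13 mm farther back than shut.
Start: joints at [62.573, 15.12, 91.902, -0, 72.978, -2.114], TCP at [0.289, 0.61, 0.242] pointing down, gripper open.
Joint ranges: [-150.88, 150.88], [-54.13, 125.18], [17.81, 147.31], [-75.09, 255.09], [0, 152.58], [-146.25, 146.25]. Speed limits (degrees/s): [147.25, 147.25, 180, 180, 180, 180].

INTERFACE

Orientations are given as [roll, pitch, yaw] about the fixed x, y, z axes, in that order (R = Rz(yaw) Ry(pitch) Rx(roll)).
In Python, from station import bot gives the robot as it stands.
- The arm moves only by the tool send_rows, never from a script. Its argument "moves" is one flat list of numbers, 7 for each row, row after row: the closure, from 0 (fully open) to 1 (shut), then the shift along the tool's x, y, z each as a share of 40 mm, from -1 to 1, then the turn, a rotation vector about the tool's x, y, z each as a share of 0.08 rad, from -1 to 1. In form: [fingers, tx, ty, tz, ax, ay, az, fingers, tx, ty, tz, ax, ay, az, ...]. A call has 1 to 8 rows; each row shifts and turns the commanded pose from where the row before left it, along the tool's axes as they then stand; what a row does not reach is not made up. A row lasts 1/8 s, in which the tool goes at most 62.5 mm and 10.7 degrees, less where a joint would pass 70% of its speed; a pose out of reach is approached as far as the arm can. A call with a number of a shift or a turn outside -1 to 1 is refused whole. A call with a gripper value outside its range is refused whole. The fingers move at their own pace and stop on an object; the grip force is fixed at half the most. Time passes only in rows, so rows that do not move let the fingers close. It gives the time, the measured TCP pose, the force and the opening at its end, in the units of the state.
- bot.read_state(): the state, without advancing time (a new reading comes with each control period).
- bot.get_image(name): name is "scene" or "top" or "wrist"; returns (picture, depth): 400x640x3 uint8, red, green, blue; 400x640 float32, m along the optical axis (not along the pixel's ray), 0 where there is no reading.
- bot.camera_params(name): a dict with "fx", "fy", "cx", "cy" (pixels), "k1" (the pictures are not rectified: a ray, as slopes to the right and down, at radius r is drawn at 1 + k1 r^2 times it, then the intrinsics apply), "R" (3x3) and "t" (3): a world point X has camera coordinates R X + t. Camera axes: x right, y down, z forward; pixel columns grow to the right and rows downward; lengths in m; the calibration is good to about 2 mm. A picture is of the moment at which its call begins: read the wrist's pose just before it. camera_params takes no time and is no camera call; for the wrist camera it gives the pose at the moment of the call.
- bot.sign_off(): hands the job in, once; it reports no verdict.
The state is a dict: "time_s": time; "joint_pos": joint angles; "joint_vel": joint speeds; "joint_efforts": joint torques, N m; "tcp_pos": TCP position; "eef_rot": TCP orientation; "contact_force": force on the tool from outside, world axes, zero at the start; "torque": the same for the moment, N m; "grip_width": finger opening in m.
Only numpy, scipy, OpenCV 4.12 (cv2) and the standard library are available. Lean on these libraries where they do the work, as an engineer would, in place of code of your own. Each camera call takes 0.05 s, during which the arm holds its last target. There are 200 camera calls.

## Working session

There is one attempt and no reset: what is moved stays moved. The work goes in short steps, Python scripts to look and compute and a tool call to move; the robot and the scene stay as the last step left them, time stands still between calls to the robot, and variables do not carry over. Pictures are saved under pics/ and viewed, about 12 in all and at most 16, crops included, and the job is handed in when it is done.

Besides the shell and the picture viewer there is one more tool, called after ">>>" as name(argument=value, ...), one argument or row to a line, values as JSON. send_rows: Moves the arm, as the interface text tells. Shift numbers are shares of 40 mm and turn numbers shares of 0.08 rad, none past 1 either way. Its arguments: {"type":"object","properties":{"moves":{"type":"array"}},"required":["moves"]}

```bash
ls; mkdir -p pics; cat > h.py <<'E'
import numpy as np, cv2
from station import bot
from scipy.spatial.transform import Rotation as Ro
def grab(n,fn=None):
    p=bot.camera_params(n); im,d=bot.get_image(n)
    if fn: cv2.imwrite('pics/'+fn,im[:,:,::-1])
    return p,im,d
def ray(p,u,v):
    s=np.array([(u-p['cx'])/p['fx'],(v-p['cy'])/p['fy']]); q=s.copy()
    for _ in range(20): q=s/(1+p['k1']*(q@q))
    R=np.array(p['R']);t=np.array(p['t'])
    return -R.T@t, R.T@np.array([q[0],q[1],1.])
def onz(p,u,v,z):
    c,r=ray(p,u,v); return c+r*(z-c[2])/r[2]
def atd(p,u,v,d):
    c,r=ray(p,u,v); return c+r*d
def cloud(p,d):
    v,u=np.mgrid[0:d.shape[0],0:d.shape[1]]
    s=np.stack([(u-p['cx'])/p['fx'],(v-p['cy'])/p['fy']],-1); q=s.copy()
    for _ in range(20): q=s/(1+p['k1']*(q**2).sum(-1,keepdims=True))
    X=np.concatenate([q*d[...,None],d[...,None]],-1)-np.array(p['t'])
    return X@np.array(p['R'])
def proj(p,X):
    x=np.array(p['R'])@np.array(X)+np.array(p['t']); s=x[:2]/x[2]; s=s*(1+p['k1']*(s@s))
    return s[0]*p['fx']+p['cx'], s[1]*p['fy']+p['cy']
E
python3 - <<'E'
from h import *
for n in ['scene','top']:
    p,im,d=grab(n,n+'1.png'); c,r=ray(p,320,200); print(n,c,r,p['fx'],p['k1'],(d>0).mean())
print(bot.read_state())
E
```

```text
pics
scene [1.34004802 0.66212469 1.05171072] [-0.52853851 -0.48507748 -0.69699566] 505.7710065399618 -0.10363292738603555 0.99575
top [0.42767753 0.00721495 1.07858224] [ 0.15946413 -0.03710998 -0.98671146] 444.76521834164663 0.01861566244757591 0.9958828125
{'time_s': 0.1, 'joint_pos': array([ 6.25718234e+01,  1.51662826e+01,  9.19743076e+01, -6.42517461e-04,
        7.29784539e+01, -2.11527364e+00]), 'joint_vel': array([-0.0029173 , -0.09277724, -0.09894897, -0.02822932,  0.00031893,
        0.0031035 ]), 'joint_efforts': array([-5.64084294e-04, -5.16706002e+01, -3.68591416e+01, -2.49804862e-04,
        6.33476826e-03,  1.39945953e-05]), 'tcp_pos': array([0.28832038, 0.60960536, 0.24106129]), 'eef_rot': array([-1.79881014e+02, -3.78036776e-03,  1.54687282e+02]), 'contact_force': array([ 0.05811732,  0.27350628, -0.07922275]), 'torque': array([-0.00214637,  0.00763475, -0.00671171]), 'grip_width': 0.0852727671704656}
```

View pics/top1.png

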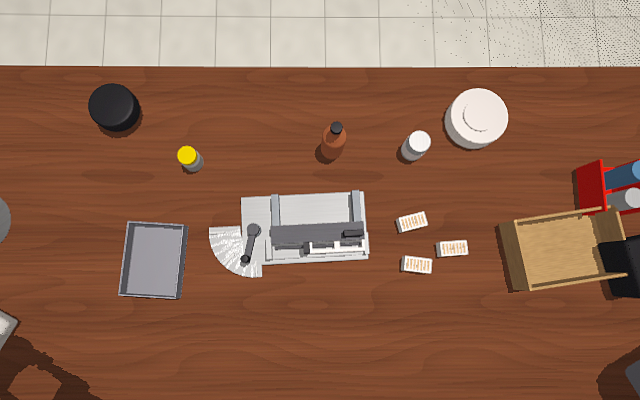

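View pics/scene1.png

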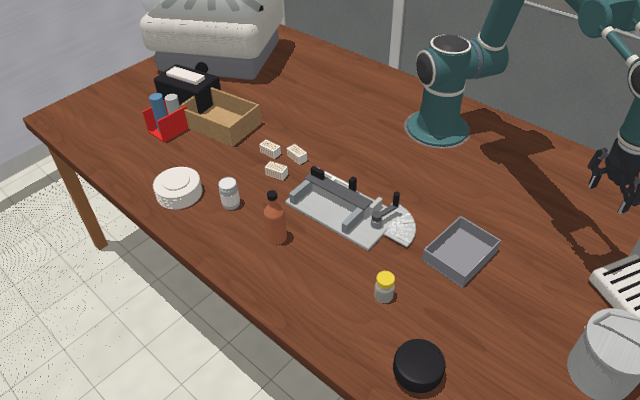

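The top view shows everything: the tray at about (153,260), the dispenser at (305,230) with the lever grip at about (245,258), three strips at (412,222), (452,248) and (417,265), and the rail almost closed. Next I'll measure from the depth image.

```bash
python3 - <<'E'
from h import *
p,im,d=grab('top'); X=cloud(p,d); z=X[...,2]
np.savez('top.npz',X=X,im=im)
print('counter z med',np.median(z[300:330,200:500]))
def comps(m,name,amin=15):
    n,l,s,c=cv2.connectedComponentsWithStats(m.astype(np.uint8))
    for i in range(1,n):
        if s[i,4]>=amin:
            P=X[l==i]; r=cv2.minAreaRect((P[:,:2]*1000).astype(np.float32))
            print(name,'px',c[i].round(),'n',s[i,4],'ctr',np.array(r[0]).round(1),'size',np.array(r[1]).round(1),'ang',round(r[2],1),'z',np.median(P[:,2]).round(4))
roi=np.zeros(z.shape,bool); roi[120:310,110:490]=1
comps(roi&(abs(z-.034)<.006)&(im.min(-1)>100),'strip34')
comps(roi&(z>.008)&(z<.020),'base14',60)
comps(roi&(abs(z-.045)<.005),'tray45',40)
comps(roi&(abs(z-.052)<.0035),'z52')
comps(roi&(abs(z-.057)<.003),'rail57')
comps(roi&(z>.078)&(z<.105),'tall')
comps(roi&(z>.06),'any60')
E
```

```text
counter z med -0.0007374964507968686
strip34 px [461. 135.] n 99 ctr [ 756.6 -381.2] size [98.7 22.7] ang 50.9 z 0.0365
strip34 px [409. 154.] n 33 ctr [ 709.3 -249.7] size [47.4 14.3] ang 55.5 z 0.0349
strip34 px [412. 222.] n 387 ctr [ 544.6 -251.1] size [33.9 64.4] ang 13.9 z 0.0336
strip34 px [453. 248.] n 395 ctr [ 481.7 -343.9] size [34.1 64.1] ang 4.9 z 0.0331
strip34 px [417. 264.] n 402 ctr [ 443.7 -258. ] size [64.6 34.1] ang 82.5 z 0.0333
base14 px [459. 137.] n 97 ctr [ 757.9 -386.8] size [114.   30.5] ang 54.8 z 0.0155
base14 px [315. 209.] n 2117 ctr [579.5 -21.2] size [ 73.9 173.6] ang 2.7 z 0.0136
base14 px [362. 210.] n 153 ctr [ 570.5 -135.5] size [98.3 11.2] ang 2.5 z 0.0135
base14 px [255. 241.] n 3470 ctr [524.8  49.9] size [192.3 365.7] ang 8.7 z 0.0136
base14 px [129. 258.] n 146 ctr [462.8 414. ] size [ 14.4 162.2] ang 83.0 z 0.0139
base14 px [184. 250.] n 70 ctr [481.3 290.1] size [  2.4 113.7] ang 86.2 z 0.014
base14 px [288. 250.] n 310 ctr [481.6  30.7] size [ 29.3 104.4] ang 2.8 z 0.0135
tray45 px [123. 126.] n 45 ctr [774.8 440.1] size [10.4 57.1] ang 24
[... 2167 characters left out ...]
 n 58 ctr [480.2   1.9] size [13.4 18. ] ang 89.9 z 0.0842
tall px [244. 259.] n 58 ctr [457.7 138.2] size [15.7 16.4] ang 0.3 z 0.0947
any60 px [117. 123.] n 102 ctr [775.4 440. ] size [14.6 42. ] ang 4.1 z 0.0673
any60 px [334. 138.] n 602 ctr [588.2 -42.8] size [ 55.3 331.7] ang 82.2 z 0.1166
any60 px [418. 143.] n 466 ctr [ 724.7 -260.4] size [51.8 51.8] ang 19.0 z 0.084
any60 px [187. 156.] n 294 ctr [568.7 150.4] size [401.9  40.7] ang 44.8 z 0.0747
any60 px [352. 233.] n 137 ctr [482.8 -52.6] size [ 30.9 159.7] ang 31.7 z 0.0836
any60 px [306. 248.] n 62 ctr [479.4   1.9] size [19.6 13.4] ang 0.1 z 0.0841
any60 px [245. 259.] n 67 ctr [447.4  76.1] size [142.3  16.6] ang 80.7 z 0.0943
```

```bash
python3 - <<'E'
from h import *
f=np.load('top.npz');X=f['X'];im=f['im'];z=X[...,2]
m=(z>.007)
# far edge x=128: per column first row
P=[];Q=[];N=[]
for u in range(248,362):
    c=[v for v in range(180,225) if m[v,u]]
    if c and abs(z[c[0],u]-.0135)<.003: P.append(X[c[0],u,:2])
for u in range(280,362):
    c=[v for v in range(240,280) if m[v,u]]
    if c: N.append(X[c[-1],u])
for v in range(196,255):
    c=[u for u in range(340,385) if m[v,u]]
    if c and abs(z[v,c[-1]]-.0135)<.003: Q.append(X[v,c[-1],:2])
def fit(P,n):
    P=np.array(P)[:,:2]
    vx,vy,x,y=cv2.fitLine(P.astype(np.float32),cv2.DIST_HUBER,0,.001,.001).ravel(); 
    r=(P-[x,y])@[-vy,vx]; print(n,len(P),'dir deg',np.degrees(np.arctan2(vy,vx)),'pt',x,y,'rms',r.std())
fit(P,'far');fit(N,'near');fit(Q,'right'); print(np.median(np.array(N)[:,2]))
# rail edges in z .054-.06
r=abs(z-.0568)<.003; r[:, :262]=0
A=[];B=[]
for u in range(274,366):
    c=[v for v in range(205,262) if r[v,u]]
    if len(c)>5: A.append(X[c[0],u]);B.append(X[c[-1],u])
fit(A,'railfar');fit(B,'railnear')
big=cv2.resize(im[180:285,200:380],None,fx=4.4,fy=4.4,interpolation=cv2.INTER_CUBIC); cv2.imwrite('pics/disp.png',big[:,:,::-1])
E
```

```text
far 72 dir deg -87.374504 pt 0.6125832 0.0145034585 rms 0.000901375021599506
near 82 dir deg -87.0932 pt 0.4519429 -0.016985206 rms 0.006011619513538641
right 29 dir deg 2.4868944 pt 0.5771293 -0.13892326 rms 0.0007424821663263014
0.012178322517303393
railfar 90 dir deg -87.17824 pt 0.53610003 -0.007985981 rms 0.011495147575586083
railnear 90 dir deg -87.290726 pt 0.4966581 -0.0095367925 rms 0.004721995448170562
```

View pics/disp.png

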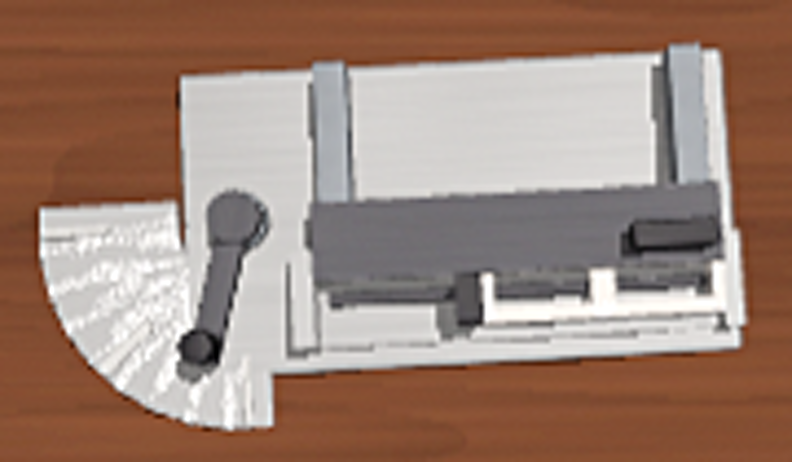

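The dispenser yaw comes out at about 2.6°, with its origin near (0.488, -0.024). The handle check gives local (22,-80), so the rail travel is about 3 mm. First I'll align the tool to the dispenser (tool x = its +y, tool y = its +x).

>>> send_rows(
  moves=[0,0,0,0,0,0,1,0,0,0,0,0,0,1,0,0,0,0,0,0,1,0,0,0,0,0,0,1,0,0,0,0,0,0,1,0,0,0,0,0,0,1,0,0,0,0,0,0,1,0,0,0,0,0,0,1],
)

```text
time_s: 1.15
tcp_pos: [0.2885, 0.6099, 0.2417]
eef_rot: [-180.0, 0.0, 117.9]
contact_force: [-0.0, 0.0, -1.1]
grip_width: 0.085
```

>>> send_rows(
  moves=[0,0,0,0,0,0,1,0,0,0,0,0,0,1,0,0,0,0,0,0,1,0,0,0,0,0,0,1,0,0,0,0,0,0,1,0,0,0,0,0,0,0.55,0,0,0,0,0,0,0,0,0,0,0,0,0,0],
)

```text
time_s: 2.15
tcp_pos: [0.2885, 0.6101, 0.242]
eef_rot: [-180.0, 0.0, 92.6]
contact_force: [0.9, -0.4, -0.7]
grip_width: 0.0855
```

>>> send_rows(
  moves=[0,-0.9,0.24,0,0,0,0,0,-0.9,0.24,0,0,0,0,0,-0.9,0.24,0,0,0,0,0,-0.9,0.24,0,0,0,0,0,-0.9,0.24,0,0,0,0,0,-0.9,0.24,0,0,0,0,0,-0.9,0.24,0,0,0,0,0,-0.9,0.24,0,0,0,0],
)

```text
time_s: 3.15
tcp_pos: [0.3785, 0.3248, 0.2424]
eef_rot: [180.0, -0.0, 92.6]
contact_force: [0.5, -0.3, 1.6]
grip_width: 0.085
```

>>> send_rows(
  moves=[0,-0.9,0.24,0,0,0,0,0,-0.9,0.24,0,0,0,0,0,-0.9,0.24,0,0,0,0,0,-0.9,0.24,0,0,0,0,0,-0.9,0.24,0,0,0,0,0,-0.9,0.24,0,0,0,0,0,-0.9,0.24,0,0,0,0,0,0,0,0,0,0,0],
)

```text
time_s: 4.15
tcp_pos: [0.4573, 0.0753, 0.2425]
eef_rot: [180.0, 0.0, 92.4]
contact_force: [0.2, -0.3, -0.5]
grip_width: 0.0857
```

```bash
cat >> h.py <<'E'
O=np.array([.4876,-.0239]); YAW=2.6
def set_pose(o,y): 
    global O,YAW; O=np.array(o);YAW=y
def w(x,y,z=0):
    a=np.radians(YAW); e=np.array([np.cos(a),np.sin(a)]); n=np.array([-e[1],e[0]])
    return np.r_[O+(x*e+y*n)/1000,z/1000]
def loc(X):
    a=np.radians(YAW); e=np.array([np.cos(a),np.sin(a)]); n=np.array([-e[1],e[0]]); r=(np.asarray(X)[...,:2]-O)*1000
    return np.stack([r@e,r@n],-1)
def go(X,yaw=None):
    "units (40mm / .08rad) in tool axes to world TCP X"
    s=bot.read_state(); R=Ro.from_euler('xyz',s['eef_rot'],degrees=True); dz=0
    t=R.inv().apply(np.array(X)-s['tcp_pos'])/.04
    print('now',s['tcp_pos'].round(4),'loc',loc(s['tcp_pos']).round(1),'units',t.round(3), end=' ')
    if yaw is not None:
        d=(s['eef_rot'][2]-yaw+180)%360-180; print('az',round(np.radians(d)/.08,2),end='')
    print()
E
python3 - <<'E'
from h import *
p,im,d=grab('wrist','w1.png'); np.savez('w1.npz',X=cloud(p,d),im=im); print(ray(p,320,200), proj(p,w(-19,-108,26)),proj(p,w(0,0,14)))
go(w(22,-80,242),92.6)
E
```

```text
(array([0.45259851, 0.14841025, 0.37414937]), array([ 0.00717623, -0.27811392, -0.9606114 ])) (np.float64(327.4817203702018), np.float64(319.97424636461994)) (np.float64(341.3500784989431), np.float64(248.27823444795544))
now [0.4569 0.0764 0.2424] loc [-26.1 101.6] units [-4.538  1.215  0.008] az -0.03
```

View pics/w1.png

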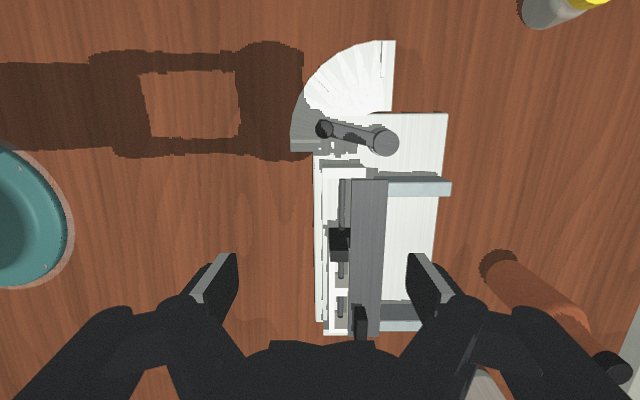

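The wrist view shows the dispenser from above (up = +y, right = +x). The rail handle is at about (360,320), the follower at (339,237) and the empties lie below it. Next step is to grip the handle and open the rail.

>>> send_rows(
  moves=[0,-0.9,0.24,0,0,0,0,0,-0.9,0.24,0,0,0,0,0,-0.9,0.24,0,0,0,0,0,-0.9,0.24,0,0,0,0,0,-0.94,0.255,0,0,0,0,0,0,0,0.8,0,0,0,0,0,0,0.8,0,0,0,0,0,0,0.8,0,0,0],
)

```text
time_s: 5.2
tcp_pos: [0.5137, -0.1009, 0.1455]
eef_rot: [180.0, -0.0, 92.6]
contact_force: [0.6, 0.1, -0.4]
grip_width: 0.0858
```

>>> send_rows(
  moves=[0,0,0,0.6,0,0,0,0,0,0,0.6,0,0,0,0,0,0,0.58,0,0,0,0.8,0,0,0,0,0,0,1,0,0,0,0,0,0,1,0,0,0,0,0,0,1,0,0,0,0,0,0,1,0,0,0,0,0,0],
)

```text
time_s: 6.2
tcp_pos: [0.5144, -0.1022, 0.0764]
eef_rot: [179.9, 0.0, 92.6]
contact_force: [-0.0, 1.2, 5.9]
grip_width: 0.013
```

>>> send_rows(
  moves=[1,0,0,0,0,0,0,1,0,0,0,0,0,0],
)

```text
time_s: 6.45
tcp_pos: [0.5144, -0.1022, 0.0764]
eef_rot: [179.9, 0.0, 92.6]
contact_force: [-1.7, 1.3, 6.5]
grip_width: 0.0129
```

>>> send_rows(
  moves=[1,0,0.23,0,0,0,0,1,0,0.23,0,0,0,0,1,0,0.23,0,0,0,0,1,0,0.23,0,0,0,0,1,0,0.23,0,0,0,0,1,0,0.23,0,0,0,0,1,0,0,0,0,0,0,1,0,0,0,0,0,0],
)

```text
time_s: 7.45
tcp_pos: [0.5701, -0.0995, 0.0764]
eef_rot: [179.8, 0.0, 92.6]
contact_force: [1.7, 2.3, 5.7]
grip_width: 0.0129
```

>>> send_rows(
  moves=[0.3,0,0,0,0,0,0,0,0,0,0,0,0,0,0,0,0,0,0,0,0,0,0,0,-0.5,0,0,0,0,0,0,-1,0,0,0,0,0,0,-1,0,0,0,0,0.5,-0.7,-1,0,0,0,0,0.5,-0.7,-0.5,0,0,0],
)

```text
time_s: 8.45
tcp_pos: [0.5119, -0.0622, 0.2396]
eef_rot: [179.7, 0.1, 92.5]
contact_force: [0.7, 0.4, 0.3]
grip_width: 0.0855
```

>>> send_rows(
  moves=[0,0.5,-0.5,0,0,0,0,0,0.5,0,0,0,0,0,0,0,0,0,0,0,0],
)

```text
time_s: 8.82
tcp_pos: [0.4891, -0.0223, 0.2367]
eef_rot: [179.9, 0.0, 92.7]
contact_force: [-0.7, 0.2, 0.4]
grip_width: 0.0852
```

```bash
python3 - <<'E'
from h import *
go(w(0,-74,100),92.6)
p,im,d=grab('wrist','w2.png'); np.savez('w2.npz',X=cloud(p,d),im=im,**{k:p[k] for k in p})
p,im,d=grab('top'); X=cloud(p,d); z=X[...,2]; np.savez('top2.npz',X=X,im=im)
E
```

```text
now [ 0.4891 -0.0223  0.2367] loc [1.6 1.5] units [-1.887 -0.051  3.419] az 0.02
```

View pics/w2.png

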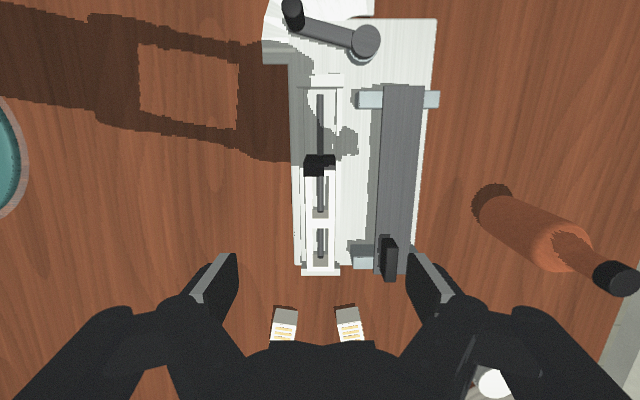

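The rail is open. The empties stand out against the follower at about (321,185–270) in the picture. Now I'll refine the dispenser pose from wall tops, empties and rail.

```bash
python3 - <<'E'
from h import *
for n in ['w2.npz','top2.npz']:
    f=np.load(n);X=f['X'];z=X[...,2]*1000;L=loc(X); x=L[...,0];y=L[...,1]
    print(n,'counter',np.median(z[(abs(x+70)<15)&(abs(y)<90)]).round(2),'plate',np.median(z[(x>112)&(x<124)&(abs(y)<60)]).round(2))
    def pr(nm,m,ax):
        if m.sum()>5:
            a=(x if ax=='x' else y)[m]; print(nm,m.sum(),'lo/hi',np.percentile(a,[1,99]).round(1),'med',np.median(a).round(1),'z',np.median(z[m]).round(1))
    wl=(abs(z-26)<3)
    for y0,y1 in [(-60,0),(0,20),(45,75),(75,100)]:
        s=(y>y0)&(y<y1)
        pr(f'wall- y{y0}..{y1}',wl&s&(x>-32)&(x<-14),'x'); pr(f'wall+ y{y0}..{y1}',wl&s&(x<32)&(x>14),'x')
        pr(f'empty',s&(abs(z-47)<4)&(abs(x)<25),'x')
        pr('plate far edge',s&(abs(z-13.5)<3)&(x>105)&(x<140),'x')
        pr('plate near edge',s&(abs(z-13.5)<3)&(x>-50)&(x<-25),'x')
    pr('nose y',(abs(z-42)<3)&(abs(x)<17)&(y<-95)&(y>-130),'y')
    pr('nose x',(abs(z-42)<3)&(abs(x)<40)&(y<-104)&(y>-130),'x')
    pr('endblock y',(abs(z-48)<3)&(abs(x)<17)&(y>95)&(y<140),'y')
    pr('endblock x',(abs(z-48)<3)&(abs(x)<40)&(y>95)&(y<140),'x')
    pr('rail x',(abs(z-57)<3)&(x>50)&(abs(y)<50),'x'); pr('rail y',(abs(z-57)<3)&(x>60)&(x<110)&(abs(y)<150),'y')
    pr('tab x',(abs(z-85)<4)&(abs(x)<25)&(abs(y-28)<25),'x');pr('tab y',(abs(z-85)<4)&(abs(x)<25)&(abs(y-28)<25),'y')
    pr('handle x',(abs(z-85)<4)&(x>50)&(y<-40),'x')
    m=(abs(z-48)<3)&(abs(x)<25)&(y<20)&(y>-118)
    h=np.histogram(y[m],bins=np.arange(-120,24,4))[0]; print(h)
    # rail yaw
    for e in (0,1):
        A=[]
        for yy in range(-60,100,8):
            s=(abs(z-57)<2.5)&(abs(y-yy)<4)&(x>50)
            if s.sum()>5: A.append([yy,np.percentile(x[s],[2,98])[e]])
        A=np.array(A); print('rail slope deg',np.degrees(np.polyfit(A[:,0],A[:,1],1)[0]).round(2))
E
```

```text
w2.npz counter 294.48 plate 14.3
wall- y-60..0 223 lo/hi [-26.2 -20.3] med -23.3 z 26.0
wall+ y-60..0 226 lo/hi [17.6 23.5] med 20.4 z 26.1
empty 763 lo/hi [-17.9  15.6] med -2.3 z 48.2
plate far edge 205 lo/hi [119.5 126. ] med 122.5 z 14.1
plate near edge 372 lo/hi [-38.2 -27.3] med -32.7 z 14.0
wall- y0..20 61 lo/hi [-26.5 -20.6] med -24.1 z 26.3
wall+ y0..20 80 lo/hi [18.1 23.2] med 20.6 z 26.1
empty 200 lo/hi [-18.2  14.9] med 9.0 z 48.3
plate far edge 75 lo/hi [119.5 126.1] med 122.3 z 14.0
plate near edge 137 lo/hi [-37.8 -27.5] med -32.6 z 14.0
wall- y45..75 146 lo/hi [-26.6 -20.7] med -23.3 z 26.2
wall+ y45..75 156 lo/hi [17.3 23.3] med 19.9 z 26.2
plate far edge 130 lo/hi [119.2 125.9] med 122.1 z 14.0
plate near edge 234 lo/hi [-38.5 -27.7] med -32.8 z 14.0
wall- y75..100 123 lo/hi [-26.4 -20.7] med -23.8 z 26.1
wall+ y75..100 114 lo/hi [17.8 22.8] med 20.2 z 26.2
plate far edge 41 lo/hi [118.9 125.4] med 122.1 z 14.1
plate near edge 207 lo/hi [-38.1 -28. ] med -33.0 z 14.1
nose y 181 lo/hi [-120.7  -97.6] med -116.1 z 42.1
nose x 271 lo/hi [-25.4  23.4] med -1.0 z 42.0
en
[... 582 characters left out ...]
-23.8 -20.4] med -22.9 z 25.5
plate near edge 47 lo/hi [-36.3 -25.3] med -31.6 z 13.3
plate near edge 18 lo/hi [-36.5 -26.6] med -31.4 z 12.9
wall- y45..75 10 lo/hi [-23.3 -18.7] med -21.7 z 25.4
plate near edge 34 lo/hi [-36.5 -25. ] med -31.7 z 13.4
endblock y 66 lo/hi [108.2 118.4] med 113.2 z 47.9
endblock x 90 lo/hi [-23.   24.9] med 0.3 z 47.8
rail x 9 lo/hi [216.3 243.6] med 224.7 z 56.5
rail y 12 lo/hi [104.2 107. ] med 104.8 z 57.4
handle x 610 lo/hi [ 50.8 250.8] med 213.5 z 84.9
[0 0 0 0 0 0 0 0 0 0 0 0 0 0 0 0 0 0 0 0 0 0 0 0 0 0 0 0 0 0 0 0 0 0 0]
  return _methods._mean(a, axis=axis, dtype=dtype,
  ret = ret.dtype.type(ret / rcount)
Traceback (most recent call last):
IndexError: too many indices for array: array is 1-dimensional, but 2 were indexed
```

```bash
python3 - <<'E'
from h import *
print('truth handle loc (x)',loc([.5701,-.0995]))
for n in ['w2.npz','top2.npz']:
    f=np.load(n);X=f['X'];z=X[...,2]*1000;L=loc(X); x=L[...,0];y=L[...,1]
    m=(abs(z-84.5)<3)&(x>60)&(x<95)&(y<-50)&(y>-115); print(n,m.sum(),np.percentile(x[m],[1,50,99]),np.percentile(y[m],[1,50,99]),np.median(z[m]))
E
```

```text
truth handle loc (x) [ 78.98563011 -79.2646216 ]
w2.npz 464 [70.44818048 76.80057142 84.19825916] [-102.1169788   -79.95540333  -60.2589986 ] 85.02350367324681Traceback (most recent call last):
  File "<stdin>", line 5, in <module>
    return _quantile_unchecked(
        a, q, axis, out, overwrite_input, method, keepdims, weights)
    return _ureduce(a,
                    func=_quantile_ureduce_func,
    ...<5 lines>...
                    overwrite_input=overwrite_input,
                    method=method)
    r = func(a, **kwargs)
    result = _quantile(arr,
                       quantiles=q,
    ...<2 lines>...
                       out=out,
                       weights=wgt)
    slices_having_nans = np.isnan(arr[-1, ...])
                                  ~~~^^^^^^^^^
IndexError: index -1 is out of bounds for axis 0 with size 0
```

```bash
sed -i 's/^O=.*/O=np.array([.4879,-.0244]); YAW=2.75/' h.py; python3 - <<'E'
from h import *
go(w(0,-76,42),92.75)
E
```

```text
now [ 0.4894 -0.0233  0.2361] loc [1.6 1. ] units [-1.922 -0.042  4.854] az -0.03
```

>>> send_rows(
  moves=[0.3,-0.64,-0.014,0.3,0,0,-0.03,0.3,-0.64,-0.014,0.6,0,0,0,0.3,-0.64,-0.014,0.8,0,0,0,0.3,0,0,0.8,0,0,0,0.3,0,0,0.8,0,0,0,0.3,0,0,0.6,0,0,0,0.3,0,0,0.45,0,0,0,0.3,0,0,0.25,0,0,0],
)

```text
time_s: 9.93
tcp_pos: [0.4908, -0.1002, 0.0502]
eef_rot: [-179.9, -0.0, 92.7]
contact_force: [0.1, -0.1, -0.1]
grip_width: 0.0599
```

>>> send_rows(
  moves=[0.3,0,0,0.25,0,0,0,0.3,0,0,0,0,0,0,0.7,0,0,0,0,0,0,0.7,0,0,0,0,0,0,0.7,0,0,0,0,0,0,0.7,0,0,0,0,0,0],
)

```text
time_s: 10.68
tcp_pos: [0.4915, -0.1, 0.0421]
eef_rot: [179.9, 0.0, 92.7]
contact_force: [-2.0, -0.1, 5.2]
grip_width: 0.0325
```

>>> send_rows(
  moves=[0.7,0.08,0,0,0,0,0,0.7,0.09,0,0,0,0,0,0.7,0,0,0,0,0,0,0.7,0,0,-0.15,0,0,0,0.7,0,0,-0.3,0,0,0,0.7,0,0,-0.4,0,0,0,0.7,0,0,-0.6,0,0,0,0.7,0,0,-0.6,0,0,0],
)

```text
time_s: 11.68
tcp_pos: [0.4911, -0.0936, 0.1242]
eef_rot: [179.9, 0.1, 92.7]
contact_force: [0.3, 0.2, 0.9]
grip_width: 0.0324
```

>>> send_rows(
  moves=[0.7,0,0,-0.6,0,0,0,0.7,0,0,-0.6,0,0,0,0.7,0,0,-0.3,0,0,0,0.7,0,0,0,0,0,0],
)

```text
time_s: 12.18
tcp_pos: [0.4914, -0.0931, 0.1839]
eef_rot: [179.9, 0.0, 92.7]
contact_force: [0.4, 0.4, 0.1]
grip_width: 0.0325
```

```bash
python3 - <<'E'
from h import *
a=np.radians(-3.7); 
for s in (-1,1): 
    T=np.r_[np.array([.4586,.3566])+s*.04*np.array([np.cos(a),np.sin(a)]),.065]; print(T); go(T,92.75)
p,im,d=grab('wrist','w3.png')
E
```

```text
[0.41868338 0.35918129 0.065     ]
now [ 0.4914 -0.0931  0.1839] loc [  0.2 -68.8] units [11.383 -1.285  2.964] az -0.01
[0.49851662 0.35401871 0.065     ]
now [ 0.4914 -0.0931  0.1839] loc [  0.2 -68.8] units [11.159  0.703  2.968] az -0.01
```

View pics/w3.png

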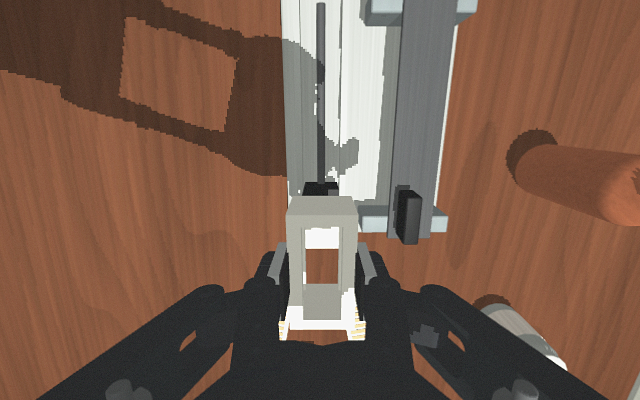

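>>> send_rows(
  moves=[0.7,0.8,-0.08,0,0,0,0,0.7,0.9,-0.09,0,0,0,0,0.7,0.9,-0.09,0,0,0,0,0.7,0.9,-0.09,0,0,0,0,0.7,0.9,-0.09,0,0,0,0,0.7,0.9,-0.09,0,0,0,0,0.7,0.9,-0.09,0,0,0,0,0.7,0.9,-0.09,0,0,0,0],
)

```text
time_s: 13.22
tcp_pos: [0.4476, 0.1901, 0.1814]
eef_rot: [-179.9, 0.0, 92.7]
contact_force: [0.4, 0.5, -0.2]
grip_width: 0.0326
```

>>> send_rows(
  moves=[0.7,0.9,-0.1,0,0,0,0,0.7,0.9,-0.1,0,0,0,0,0.7,0.9,-0.1,0,0,0,0,0.7,0.9,-0.1,0,0,0,0,0.7,0.68,-0.075,0,0,0,0,0.7,0,0,0.3,0,0,0,0.7,0,0,0.8,0,0,0,0.7,0,0,0.8,0,0,0],
)

```text
time_s: 14.22
tcp_pos: [0.4211, 0.3579, 0.1047]
eef_rot: [-179.9, 0.1, 92.7]
contact_force: [0.2, 0.1, 0.0]
grip_width: 0.0327
```

>>> send_rows(
  moves=[0.7,0,0,0.7,0,0,0,0.7,0,0,0.6,0,0,0,0.7,0,0,0.4,0,0,0,0.7,0,0,0,0,0,0,0.48,0,0,0,0,0,0,0.48,0,0,0,0,0,0],
)

```text
time_s: 14.98
tcp_pos: [0.4228, 0.3601, 0.0404]
eef_rot: [179.9, -0.1, 92.7]
contact_force: [-0.0, 0.4, 1.1]
grip_width: 0.0444
```

>>> send_rows(
  moves=[0.48,0,0,-0.4,0,0,0,0.48,0,0,-0.8,0,0,0,0.4,0,0,-0.9,0,0,0,0.3,0,0,-0.9,0,0,0,0.3,-0.87,0.083,0,0,0,0,0.3,-0.9,0.09,0,0,0,0,0.3,-0.9,0.09,0,0,0,0,0.3,-0.9,0.09,0,0,0,0],
)

```text
time_s: 15.98
tcp_pos: [0.4432, 0.2167, 0.1611]
eef_rot: [179.8, -0.1, 92.7]
contact_force: [1.1, -0.1, 0.0]
grip_width: 0.0598
```

>>> send_rows(
  moves=[0.3,-0.9,0.09,0,0,0,0,0.3,-0.9,0.09,0,0,0,0,0.3,-0.9,0.09,0,0,0,0,0.3,-0.9,0.09,0,0,0,0,0.3,-0.9,0.09,0,0,0,0,0.3,-0.9,0.09,0,0,0,0,0.3,-0.9,0.09,0,0,0,0,0.3,-0.9,0.09,0,0,0,0],
)

```text
time_s: 16.98
tcp_pos: [0.4858, -0.0701, 0.1611]
eef_rot: [179.8, 0.0, 92.7]
contact_force: [0.8, 0.4, 0.2]
grip_width: 0.0597
```

>>> send_rows(
  moves=[0.3,-0.8,0.09,0,0,0,0,0.3,0,0,0,0,0,0,0.3,0,0,0,0,0,0],
)

```text
time_s: 17.35
tcp_pos: [0.4903, -0.1004, 0.1601]
eef_rot: [179.9, -0.0, 92.7]
contact_force: [-0.4, -0.2, -0.6]
grip_width: 0.0596
```

```bash
python3 - <<'E'
from h import *
go(w(0,-76,42),92.75)
p,im,d=grab('wrist','w4.png'); X=cloud(p,d); z=X[...,2]*1000; L=loc(X); x,y=L[...,0]+1.8,L[...,1]
m=(abs(z-48)<3)&(abs(x)<25)&(y>-118)&(y<100); print('empty',m.sum(),np.percentile(x[m],[2,98]),np.percentile(y[m],[2,98]))
m=(abs(z-85)<3)&(abs(x)<25)&(y>-118)&(y<100); print('tab',m.sum(),np.percentile(x[m],[2,98]),np.percentile(y[m],[2,98]))
p,im,d=grab('top'); X=cloud(p,d); z=X[...,2]*1000
a=np.radians(-3.7); r=(X[...,:2]-[.4586,.3566])*1000; tx=r@[np.cos(a),np.sin(a)]; ty=r@[-np.sin(a),np.cos(a)]
m=(abs(tx)<78)&(abs(ty)<58)&(z>20); print('tray',m.sum(),np.percentile(tx[m],[2,98]),np.percentile(ty[m],[2,98]),np.median(z[m]))
roi=np.zeros(z.shape,bool); roi[150:310,370:490]=1
n,l,s,c=cv2.connectedComponentsWithStats((roi&(abs(z-34)<6)&(im.min(-1)>100)).astype(np.uint8))
for i in range(1,n):
    if s[i,4]>60: print('strip',c[i].round(),cv2.minAreaRect((X[l==i][:,:2]*1000).astype(np.float32)))
E
```

```text
now [ 0.4903 -0.1004  0.1601] loc [ -1.2 -76. ] units [-0.     0.027  2.952] az -0.01
empty 293 [-14.28019933  16.44217324] [-76.07530826 -61.74549817]
tab 492 [-16.37364378   3.34415835] [-75.42041415 -61.78859059]
tray 282 [-54.61238385 -18.42729338] [-35.11805111  28.80366031] 37.50664508835797
strip [453. 248.] ((481.4267883300781, -344.27264404296875), (33.61363983154297, 64.8685302734375), 4.235151767730713)
```

View pics/w4.png

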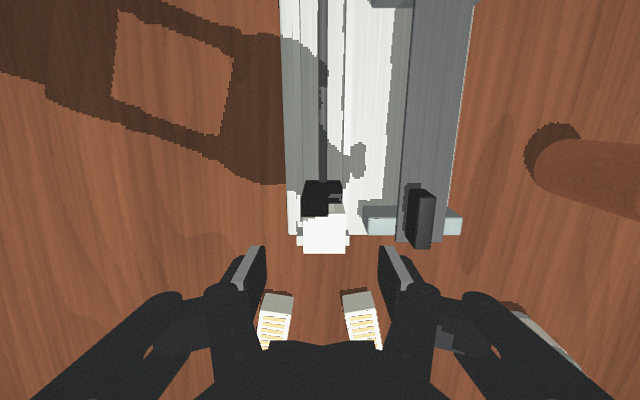

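The empty in the channel appears to have been dragged up on end: a white square sits at (323,240), with the follower close behind it. I'll check its height.

```bash
python3 - <<'E'
from h import *
p,im,d=grab('wrist'); X=cloud(p,d); z=X[...,2]*1000; L=loc(X); x,y=L[...,0]+1.8,L[...,1]
for v in range(205,262,6): print(v,[(int(x[v,u]),int(y[v,u]),int(z[v,u])) for u in range(296,356,7)])
E
```

```text
205 [(-26, -87, 13), (-15, -66, 83), (-9, -65, 85), (-4, -65, 86), (0, -65, 85), (8, -85, 20), (13, -75, 52), (21, -83, 26), (29, -87, 14)]
211 [(-27, -94, 14), (-15, -70, 84), (-9, -70, 85), (-4, -70, 85), (0, -70, 86), (8, -92, 19), (12, -76, 68), (21, -90, 26), (30, -93, 14)]
217 [(-27, -100, 14), (-15, -75, 84), (-9, -75, 85), (-4, -75, 85), (0, -75, 84), (6, -77, 78), (12, -78, 77), (17, -77, 78), (30, -101, 12)]
223 [(-27, -107, 13), (-15, -83, 77), (-10, -83, 77), (-4, -82, 78), (0, -83, 77), (6, -82, 77), (12, -83, 77), (17, -82, 79), (30, -107, 13)]
229 [(-27, -113, 14), (-15, -88, 78), (-10, -88, 77), (-4, -88, 77), (0, -88, 78), (6, -88, 78), (12, -88, 77), (17, -87, 78), (30, -113, 13)]
235 [(-27, -120, 14), (-15, -93, 78), (-10, -93, 77), (-4, -93, 77), (0, -93, 78), (6, -93, 77), (12, -93, 77), (17, -92, 78), (31, -120, 13)]
241 [(-29, -134, 0), (-16, -98, 77), (-10, -98, 78), (-4, -98, 78), (1, -98, 77), (6, -99, 76), (12, -98, 78), (21, -114, 41), (32, -133, 0)]
247 [(-29, -140, 0), (-16, -104, 77), (-10, -104, 77), (-4, -104, 77), (1, -103, 79), (6, -103, 77), (12, -103, 77), (25, -140, 0), (32, -140, 1)]
253 [(-29, -148, 0), (-21, -148, 0), (-10, -108, 78), (-4, -108, 79), (1, -108, 78), (6, -109, 78), (12, -109, 78), (25, -148, 0), (33, -147, 1)]
259 [(-29, -155, 0), (-21, -155, 0), (-13, -156, 0), (-5, -155, 0), (1, -156, 0), (9, -155, 0), (17, -155, 0), (25, -155, 0), (33, -155, 0)]
```

The second empty stands on end at the nose (top z = 78, y −110…−77). I can grip it across its sides, near the top, and lift it straight out.

>>> send_rows(
  moves=[0.3,-0.22,0.03,0.3,0,0,0,0.3,-0.21,0,0.6,0,0,0,0.3,0,0,0.7,0,0,0,0.3,0,0,0.5,0,0,0,0.3,0,0,0.3,0,0,0,0.3,0,0,0,0,0,0,0.7,0,0,0,0,0,0,0.7,0,0,0,0,0,0],
)

```text
time_s: 18.5
tcp_pos: [0.4931, -0.118, 0.0643]
eef_rot: [179.9, 0.0, 92.7]
contact_force: [-0.4, 0.0, 2.6]
grip_width: 0.0325
```

>>> send_rows(
  moves=[0.7,0,0,0,0,0,0,0.7,0,0,0,0,0,0],
)

```text
time_s: 18.75
tcp_pos: [0.4931, -0.118, 0.0642]
eef_rot: [179.9, 0.0, 92.7]
contact_force: [-1.0, 0.0, 5.3]
grip_width: 0.0328
```

>>> send_rows(
  moves=[0.7,0.06,0,0,0,0,0,0.7,0,0,-0.2,0,0,0,0.7,0,0,-0.4,0,0,0,0.7,0,0,-0.5,0,0,0,0.7,0,0,-0.6,0,0,0,0.7,0,0,-0.7,0,0,0,0.7,0,0,-0.6,0,0,0,0.7,0,0,0,0,0,0],
)

```text
time_s: 19.75
tcp_pos: [0.4939, -0.1154, 0.1862]
eef_rot: [179.7, 0.0, 92.7]
contact_force: [0.3, 0.7, 0.2]
grip_width: 0.0325
```

```bash
python3 - <<'E'
from h import *
a=np.radians(-3.7); 
T=np.r_[np.array([.4586,.3566])+.038*np.array([np.cos(a),np.sin(a)]),.060]; go(T,92.75)
p,im,d=grab('wrist'); X=cloud(p,d); z=X[...,2]*1000; L=loc(X); x,y=L[...,0]+1.8,L[...,1]
m=(abs(x)<25)&(y>-118)&(y<100)&(z>44)&(z<95); print('follower',m.sum(),np.percentile(y[m],[2,98]))
v=slice(190,330,10); print(np.array([[int(x[i,320]),int(y[i,320]),int(z[i,320])] for i in range(190,330,10)]).tolist())
E
```

```text
now [ 0.4939 -0.1154  0.1862] loc [  1.6 -91.2] units [11.725  0.604  3.148] az -0.01
follower 173 [-98.86223459 -95.65694799]
[[1, -91, 25], [1, -96, 47], [1, -75, 141], [1, -82, 142], [1, -89, 142], [1, -73, 193], [1, -75, 200], [1, -80, 200], [1, -85, 201], [1, -91, 200], [1, -95, 200], [1, -101, 200], [1, -259, 0], [1, -275, 0]]
```

>>> send_rows(
  moves=[0.7,0.85,0.04,0,0,0,0,0.7,0.9,0.05,0,0,0,0,0.7,0.9,0.05,0,0,0,0,0.7,0.9,0.05,0,0,0,0,0.7,0.9,0.05,0,0,0,0,0.7,0.9,0.05,0,0,0,0,0.7,0.9,0.05,0,0,0,0,0.7,0.9,0.05,0,0,0,0],
)

```text
time_s: 20.8
tcp_pos: [0.4926, 0.1721, 0.1813]
eef_rot: [-179.8, 0.0, 92.7]
contact_force: [0.7, -0.3, -0.0]
grip_width: 0.0327
```

>>> send_rows(
  moves=[0.7,0.9,0.05,0,0,0,0,0.7,0.9,0.05,0,0,0,0,0.7,0.9,0.05,0,0,0,0,0.7,0.9,0.05,0,0,0,0,0.7,0.97,0.02,0,0,0,0,0.7,0,0,0.4,0,0,0,0.7,0,0,0.8,0,0,0,0.7,0,0,0.8,0,0,0],
)

```text
time_s: 21.8
tcp_pos: [0.4929, 0.3528, 0.1004]
eef_rot: [-179.9, 0.1, 92.7]
contact_force: [-0.6, 0.1, -1.2]
grip_width: 0.0327
```

>>> send_rows(
  moves=[0.7,0,0,0.6,0,0,0,0.7,0,0,0.4,0,0,0,0.7,0,0,0.22,0,0,0,0.7,0,0,0,0,0,0,0.48,0,0,0,0,0,0,0.48,0,0,0,0,0,0,0.48,0,0,-0.4,0,0,0,0.48,0,0,-0.8,0,0,0],
)

```text
time_s: 22.8
tcp_pos: [0.4931, 0.3534, 0.102]
eef_rot: [-179.8, 0.1, 92.7]
contact_force: [-0.2, 0.1, -0.2]
grip_width: 0.0444
```

>>> send_rows(
  moves=[0.3,0,0,-1,0,0,0,0.3,0,0,-1,0,0,0,0.3,-0.5,0,0,0,0,0,0.3,-0.9,0,0,0,0,0,0.3,-0.9,0,0,0,0,0,0.3,-0.9,0,0,0,0,0,0.3,-0.9,0,0,0,0,0,0.3,-0.9,0,0,0,0,0],
)

```text
time_s: 23.8
tcp_pos: [0.503, 0.1525, 0.182]
eef_rot: [-180.0, 0.0, 92.7]
contact_force: [-0.1, -0.1, 0.2]
grip_width: 0.0595
```

```bash
cat > look.py <<'E'
from h import *
def tray_strips(fn=None):
    p,im,d=grab('top',fn); X=cloud(p,d); z=X[...,2]*1000
    a=np.radians(-3.7); r=(X[...,:2]-[.4586,.3566])*1000; tx=r@[np.cos(a),np.sin(a)]; ty=r@[-np.sin(a),np.cos(a)]
    m=((abs(tx)<78)&(abs(ty)<58)&(z>12)&(z<95)); n,l,s,c=cv2.connectedComponentsWithStats(m.astype(np.uint8))
    for i in range(1,n):
        if s[i,4]>30: q=l==i; print('tray obj',s[i,4],np.percentile(tx[q],[2,98]).round(),np.percentile(ty[q],[2,98]).round(),np.percentile(z[q],[10,50,90]).round())
    roi=np.zeros(z.shape,bool); roi[180:310,370:500]=1
    n,l,s,c=cv2.connectedComponentsWithStats((roi&(abs(z-34)<6)&(im.min(-1)>90)).astype(np.uint8))
    for i in range(1,n):
        if s[i,4]>60:
            R=cv2.minAreaRect((X[l==i][:,:2]*1000).astype(np.float32)); (w_,h_),an=R[1],R[2]
            yaw=an if h_>w_ else an-90
            print('strip px',c[i].round(),'ctr',np.round(R[0],1),'size',np.round(R[1],1),'yaw',round(yaw,1))
E
python3 -c "from look import *; tray_strips()"
```

```text
tray obj 102 [-55. -23.] [15. 30.] [21. 37. 39.]
tray obj 99 [-50. -18.] [-35. -23.] [15. 35. 40.]
strip px [412. 222.] ctr [ 544.4 -250.9] size [34.1 63.9] yaw 13.3
strip px [453. 248.] ctr [ 481.6 -343.5] size [34.2 65. ] yaw 4.1
strip px [417. 264.] ctr [ 443.7 -258. ] size [64.  34.1] yaw -7.6
```

```bash
python3 - <<'E'
from h import *
go([.5444,-.2509,.160],92.75)
E
```

```text
now [0.5029 0.1489 0.1818] loc [ 23.3 172.4] units [-10.03    0.575   0.583] az -0.02
```

>>> send_rows(
  moves=[0.3,-0.83,0.075,0,0,0,0,0.3,-0.92,0.05,0,0,0,0,0.3,-0.92,0.05,0,0,0,0,0.3,-0.92,0.05,0,0,0,0,0.3,-0.92,0.05,0,0,0,0,0.3,-0.92,0.05,0,0,0,0,0.3,-0.92,0.05,0,0,0,0,0.3,-0.92,0.05,0,0,0,0],
)

```text
time_s: 24.85
tcp_pos: [0.5337, -0.1367, 0.182]
eef_rot: [-180.0, -0.0, 92.7]
contact_force: [0.3, 0.3, -0.8]
grip_width: 0.0599
```

>>> send_rows(
  moves=[0.3,-0.92,0.05,0.1,0,0,0,0.3,-0.92,0.05,0.2,0,0,0,0.3,-0.92,0.05,0.28,0,0,0,0.3,0,0,0,0,0,-0.8,0.3,0,0,0,0,0,-0.8,0.3,0,0,0,0,0,-0.71,0.3,0,0,0,0,0,0,0.3,0,0,0,0,0,0],
)

```text
time_s: 25.85
tcp_pos: [0.5453, -0.2454, 0.159]
eef_rot: [-180.0, -0.0, 103.2]
contact_force: [0.8, -0.6, -0.2]
grip_width: 0.0599
```

```bash
python3 - <<'E'
from look import *
tray_strips('top5.png')
p,im,d=grab('wrist','w5.png'); X=cloud(p,d); z=X[...,2]*1000
m=(abs(z-34)<4)&(np.hypot(X[...,0]-.5444,X[...,1]+.2509)<.05); R=cv2.minAreaRect((X[m][:,:2]*1000).astype(np.float32)); print('wrist strip',m.sum(),R,np.median(z[m]))
go([.5444,-.2509,.027])
im=cv2.imread('pics/top5.png')[180:310,110:230]; cv2.imwrite('pics/tray5.png',cv2.resize(im,None,fx=4,fy=4))
E
```

```text
tray obj 307 [19. 54.] [-18.  16.] [33. 67. 70.]
tray obj 307 [-55. -19.] [-36.  29.] [22. 37. 40.]
strip px [412. 222.] ctr [ 544.4 -250.7] size [34.1 64.4] yaw 13.8
strip px [459. 248.] ctr [ 482.4 -356. ] size [33.8 38.7] yaw 5.4
strip px [409. 263.] ctr [ 445.9 -241.2] size [31.5 33.5] yaw 83.2
wrist strip 2331 ((542.283447265625, -252.3334503173828), (33.63542556762695, 63.2492790222168), 14.179095268249512) 34.24605592302648
now [ 0.5455 -0.2454  0.1591] loc [  46.9 -223.5] units [-0.128 -0.058  3.302]
```

View pics/tray5.png

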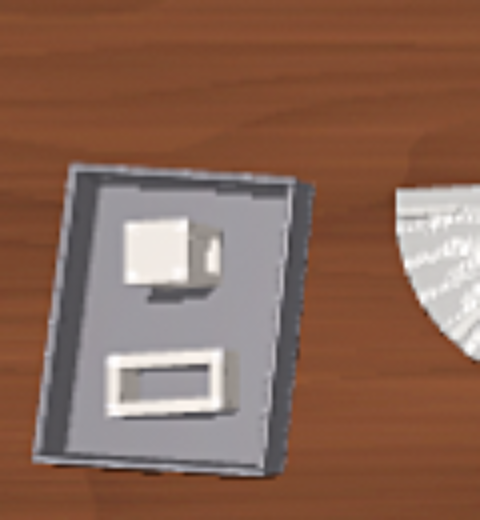

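Both empties are in the tray: one lying flat, one standing inside with its centre about 36 mm up, within bounds. Now I'll grasp the first strip (544,-251, yaw 13.9).

>>> send_rows(
  moves=[0.3,-0.128,-0.058,0.5,0,0,-0.08,0.3,0,0,0.8,0,0,0,0.3,0,0,0.8,0,0,0,0.3,0,0,0.6,0,0,0,0.3,0,0,0.4,0,0,0,0.3,0,0,0.19,0,0,0,0.3,0,0,0,0,0,0,0.75,0,0,0,0,0,0],
)

```text
time_s: 26.95
tcp_pos: [0.5455, -0.2514, 0.0286]
eef_rot: [179.9, 0.1, 103.7]
contact_force: [-0.5, -0.3, -0.1]
grip_width: 0.0428
```

>>> send_rows(
  moves=[0.75,0,0,0,0,0,0,0.75,0,0,0,0,0,0,0.75,0,0,0,0,0,0,0.75,0,0,-0.3,0,0,0,0.75,0,0,-0.7,0,0,0,0.75,0,0,-0.9,0,0,0,0.75,0,0,-0.6,0,0,0,0.75,0,0,0,0,0,0],
)

```text
time_s: 27.95
tcp_pos: [0.5461, -0.2517, 0.1302]
eef_rot: [179.8, 0.2, 103.7]
contact_force: [-0.2, -0.0, -1.3]
grip_width: 0.0323
```

```bash
python3 - <<'E'
from h import *
go(w(0,-150,80),92.75)
p,im,d=grab('wrist','w6.png'); X=cloud(p,d); s=bot.read_state(); R=Ro.from_euler('xyz',s['eef_rot'],degrees=True).as_matrix()
T=(X-s['tcp_pos'])@R*1000
m=(abs(T[...,0])<45)&(abs(T[...,1])<16)&(T[...,2]<10)&(T[...,2]>-20)
print(m.sum(),'strip top in tool: x',np.percentile(T[m][:,0],[2,98]),'y',np.percentile(T[m][:,1],[2,98]),'z',np.median(T[m][:,2]))
E
```

```text
now [ 0.5461 -0.2517  0.1302] loc [  47.3 -229.8] units [ 2.187 -0.787  1.245] az 2.38
8022 strip top in tool: x [-30.83329348  30.42494042] y [-15.32973901  15.70954326] z -7.15539379758607
```

View pics/w6.png

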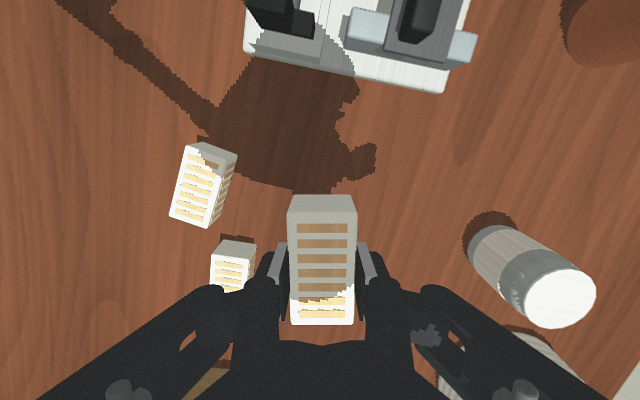

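Strip 1 is held centred, its top 7.2 mm above the TCP. I'll line it up in front of the nose.

>>> send_rows(
  moves=[0.75,0,0,0,0,0,0.8,0.75,0,0,0,0,0,0.8,0.75,0,0,0,0,0,0.78,0.75,0.4,-0.3,0,0,0,0,0.75,0.5,-0.4,0,0,0,0,0.75,0.5,-0.4,0,0,0,0,0.75,0.5,-0.08,0.3,0,0,0,0.75,0.1,0,0.5,0,0,0],
)

```text
time_s: 29.0
tcp_pos: [0.493, -0.1717, 0.094]
eef_rot: [-180.0, -0.0, 92.8]
contact_force: [1.0, 0.3, -1.6]
grip_width: 0.0329
```

>>> send_rows(
  moves=[0.75,0,0,0.4,0,0,0,0.75,0,0,0.2,0,0,0,0.75,0,0,0,0,0,0,0.75,0,0,0,0,0,0],
)

```text
time_s: 29.5
tcp_pos: [0.4939, -0.1736, 0.0713]
eef_rot: [180.0, 0.0, 92.7]
contact_force: [0.5, -0.1, -1.9]
grip_width: 0.0327
```

```bash
python3 - <<'E'
from h import *
print(bot.read_state()['eef_rot'])
go(w(0,-72.5,74),92.75)
p,im,d=grab('wrist','w7.png'); X=cloud(p,d); z=X[...,2]*1000; L=loc(X); x,y=L[...,0],L[...,1]
for z0,nm,y0,y1 in [(26,'wall',-90,100),(42,'nose',-125,-104),(85,'tab',-115,-60),(57,'rail',-80,80)]:
    m=(abs(z-z0)<2)&(abs(x)<(28 if nm!='rail' else 200))&(y>y0)&(y<y1)
    if m.sum()>5: print(nm,m.sum(),np.percentile(x[m],[1,99]).round(1),np.percentile(y[m],[1,99]).round(1))
m=(abs(z-26)<2)&(x<-10)&(x>-30)&(y>-60)&(y<90)
A=np.polyfit(y[m],x[m],1); print('wall- slope deg',np.degrees(A[0]),A[1])
m=(abs(z-26)<2)&(x>10)&(x<30)&(y>-60)&(y<90)
A=np.polyfit(y[m],x[m],1); print('wall+ slope deg',np.degrees(A[0]),A[1])
s=bot.read_state(); R=Ro.from_euler('xyz',s['eef_rot'],degrees=True).as_matrix()
T=(X-s['tcp_pos'])@R*1000
m=(abs(T[...,0])<45)&(abs(T[...,1])<19)&(abs(T[...,2]+7.2)<2)
print('strip',np.percentile(T[m][:,0],[1,99]),'y',np.percentile(T[m][:,1],[1,99]))
E
```

```text
[1.79984424e+02 4.79336359e-03 9.27376249e+01]
now [ 0.4939 -0.1736  0.0713] loc [  -1.1 -149.3] units [ 1.92   0.028 -0.067] az -0.0
wall 4748 [-26.6  22.9] [-88.9 -17.2]
nose 543 [-26.6  23. ] [-119.7 -109.9]
tab 1655 [-18.6   2. ] [-109.9  -95.9]
rail 8095 [ 62.6 104.3] [-78.5 -27.4]
wall- slope deg -0.0767031378931059 -23.7435661768472
wall+ slope deg 0.009089233442009714 19.983766260712365
strip [-27.34452509  30.09589001] y [-17.66596457  14.89598472]
```

>>> send_rows(
  moves=[0.75,0.1,0.02,-0.067,0,0,0,0.75,0.25,0,0,0,0,0,0.75,0.27,0,0,0,0,0,0.75,0.3,0,0,0,0,0,0.75,0.3,0,0,0,0,0,0.75,0.3,0,0,0,0,0,0.75,0.25,0,0,0,0,0,0.75,0.15,0,0,0,0,0],
)

```text
time_s: 30.55
tcp_pos: [0.4912, -0.0959, 0.0745]
eef_rot: [179.9, 0.0, 92.8]
contact_force: [2.1, -4.4, 0.9]
grip_width: 0.0329
```

>>> send_rows(
  moves=[0.75,0,0,0,0,0,0,0.75,0,0,0,0,0,0,0.75,0,0,0.2,0,0,0,0.75,0,0,0.2,0,0,0],
)

```text
time_s: 31.05
tcp_pos: [0.4902, -0.0967, 0.0574]
eef_rot: [-179.9, -0.0, 92.7]
contact_force: [0.6, -4.6, 1.1]
grip_width: 0.0325
```

```bash
cat > ins.py <<'E'
from h import *
def ins(y,z):
    go(w(-.3,y,z),92.75)
    p,im,d=grab('wrist'); X=cloud(p,d); Z=X[...,2]*1000; L=loc(X); x,yy=L[...,0],L[...,1]
    s=bot.read_state(); R=Ro.from_euler('xyz',s['eef_rot'],degrees=True).as_matrix(); T=(X-s['tcp_pos'])@R*1000
    m=(abs(T[...,0])<50)&(abs(T[...,1])<22)&(abs(T[...,2]+7.2)<4)
    if m.sum()>5: print('strip tool x',np.percentile(T[m][:,0],[1,99]).round(1),'y',np.percentile(T[m][:,1],[1,99]).round(1),'topz',np.median(Z[m]).round(1))
    m=(abs(Z-85)<2)&(abs(x)<28)&(yy>-115)&(yy<100)
    if m.sum()>5: print('tab y',np.percentile(yy[m],[1,99]).round(1),'x',np.percentile(x[m],[1,99]).round(1),m.sum())
    m=(abs(Z-26)<2)&(abs(x)<28)&(abs(x)>12)&(yy>-100)&(yy<100)
    if m.sum()>5: print('wall x',np.percentile(x[m],[1,99]).round(1))
    print('grip',s['grip_width'],'F',s['contact_force'].round(1))
E
python3 -c "from ins import *; ins(-72.5,41)"
```

```text
now [ 0.4902 -0.0967  0.0574] loc [ -1.2 -72.3] units [-0.004  0.023  0.409] az -0.0
strip tool x [-31.3  45.2] y [-17.6  17.3] topz 62.7
tab y [-82.7 -26.8] x [-22.9  18.5] 2635
wall x [-26.7  23.1]
grip 0.03238610703088257 F [ 2.  -3.5 -0.7]
```

>>> send_rows(
  moves=[0.75,0,0.01,0.1,0,0,0,0.75,0,0,0.1,0,0,0,0.75,0,0,0.08,0,0,0,0.75,0,0,0,0,0,0],
)

```text
time_s: 31.6
tcp_pos: [0.4909, -0.0964, 0.0465]
eef_rot: [-180.0, -0.0, 92.8]
contact_force: [1.0, -3.3, -2.9]
grip_width: 0.0324
```

>>> send_rows(
  moves=[0.75,0,0,0.08,0,0,0,0.75,0,0,0.06,0,0,0,0.75,0,0,0,0,0,0],
)

```text
time_s: 31.98
tcp_pos: [0.4913, -0.0962, 0.0429]
eef_rot: [-180.0, -0.0, 92.8]
contact_force: [-4.4, -1.4, 11.9]
grip_width: 0.0321
```

>>> send_rows(
  moves=[0.75,0,0,0.04,0,0,0,0.75,0,0,0,0,0,0,0.75,0,0,0,0,0,0],
)

```text
time_s: 32.35
tcp_pos: [0.4914, -0.0962, 0.0428]
eef_rot: [-180.0, -0.0, 92.8]
contact_force: [-8.8, 0.6, 23.6]
grip_width: 0.0324
```

```bash
python3 -c "from ins import *; ins(-72.5,41)"
```

```text
now [ 0.4914 -0.0962  0.0428] loc [  0.  -71.9] units [-0.015 -0.008  0.046] az 0.0
strip tool x [-31.3  45.1] y [-18.2  16.7] topz 48.4
tab y [-60.9 -26.6] x [-26.4  25.8] 2945
wall x [-26.7  23.1]
grip 0.03248642879480851 F [-9.2  1.1 25.1]
```

The strip's top is at z = 48.4, so it is on the floor, and 24 N of reaction confirms it. I'll ease off and release.

>>> send_rows(
  moves=[0.75,0,0,-0.08,0,0,0,0.75,0,0,0,0,0,0,0.5,0,0,0,0,0,0,0.5,0,0,0,0,0,0,0.5,0,0,0,0,0,0,0.45,0,0,-0.2,0,0,0,0.45,0,0,-0.6,0,0,0,0.4,0,0,-1,0,0,0],
)

```text
time_s: 33.4
tcp_pos: [0.4897, -0.0961, 0.1147]
eef_rot: [-179.8, -0.1, 92.8]
contact_force: [0.0, -0.6, 0.2]
grip_width: 0.0511
```

>>> send_rows(
  moves=[0.3,0,0,-1,0,0,0,0.3,0,0,0,0,0,0,0.3,0,0,0,0,0,0],
)

```text
time_s: 33.78
tcp_pos: [0.4908, -0.0964, 0.1549]
eef_rot: [180.0, -0.0, 92.8]
contact_force: [-0.4, -0.3, -0.1]
grip_width: 0.0596
```

```bash
cat > chk.py <<'E'
from look import *
def chk(fn=None):
    p,im,d=grab('wrist',fn); X=cloud(p,d); Z=X[...,2]*1000; L=loc(X); x,y=L[...,0]+1.8,L[...,1]+1.8
    m=(abs(Z-85)<3)&(abs(x)<28)&(y>-115)&(y<100)
    if m.sum()>5: print('tab y',np.percentile(y[m],[1,99]).round(1),'x',np.percentile(x[m],[1,99]).round(1),m.sum())
    m=(Z>38)&(Z<70)&(abs(x)<24)&(y>-106)&(y<100)
    print('channel tops',m.sum(),'x',np.percentile(x[m],[1,99]).round(1),'y',np.percentile(y[m],[1,99]).round(1),'z',np.percentile(Z[m],[2,50,98]).round(1))
E
python3 -c "
from chk import *; chk('w8.png'); tray_strips()"
```

```text
tab y [-44.2 -30.1] x [-16.8   3.7] 594
channel tops 2739 x [-16.4  16.9] y [-105.2  -30.1] z [44.6 48.3 57.9]
tray obj 301 [19. 54.] [-18.  16.] [38. 67. 70.]
tray obj 312 [-55. -18.] [-36.  29.] [21. 37. 40.]
strip px [453. 248.] ctr [ 481.4 -343.8] size [33.7 65.2] yaw 4.1
strip px [427. 266.] ctr [ 440.3 -281.2] size [17.3 33. ] yaw 81.9
```

Strip 1 is seated against the nose (follower face at y = −44, top z = 48.3). Next is the strip at (481.5,−344).

```bash
python3 - <<'E'
from h import *
go([.4815,-.3438,.155],94.2)
E
```

```text
now [ 0.4899 -0.0962  0.1535] loc [ -1.5 -71.8] units [-6.173 -0.508 -0.04 ] az -0.31
```

>>> send_rows(
  moves=[0.3,-0.8,-0.07,0,0,0,0,0.3,-0.9,-0.07,0,0,0,0,0.3,-0.9,-0.07,0,0,0,0,0.3,-0.9,-0.07,0,0,0,0,0.3,-0.9,-0.07,0,0,0,0,0.3,-0.9,-0.07,0,0,0,0,0.3,-0.87,-0.07,0,0,0,0,0.3,0,0,0,0,0,-0.31],
)

```text
time_s: 34.88
tcp_pos: [0.4824, -0.3456, 0.1532]
eef_rot: [-179.9, -0.1, 94.1]
contact_force: [0.4, -0.1, -0.7]
grip_width: 0.0597
```

>>> send_rows(
  moves=[0.3,0,0,0,0,0,0,0.3,0,0,0,0,0,0],
)

```text
time_s: 35.12
tcp_pos: [0.4831, -0.3427, 0.1542]
eef_rot: [-179.9, -0.1, 94.2]
contact_force: [0.5, -0.6, -0.3]
grip_width: 0.0598
```

```bash
cat > st.py <<'E'
from look import *
def st(cx,cy):
    p,im,d=grab('wrist'); X=cloud(p,d); z=X[...,2]*1000; s=bot.read_state(); R=Ro.from_euler('xyz',s['eef_rot'],degrees=True).as_matrix()
    m=(abs(z-34)<4)&(np.hypot(X[...,0]-cx,X[...,1]-cy)<.06)
    n,l,ss,c=cv2.connectedComponentsWithStats(m.astype(np.uint8)); i=1+np.argmax(ss[1:,4]); m=l==i
    R_=cv2.minAreaRect((X[m][:,:2]*1000).astype(np.float32)); (a,b),an=R_[1],R_[2]; yaw=an if b>a else an-90
    c=np.array(R_[0])/1000+R[:2,:2]@[.0018,.0018]
    print('wrist strip corrected',c.round(4),np.round(R_[1],1),'yaw',round(yaw,1),'z',np.median(z[m]).round(1)); go([*c,.0275],90+yaw)
E
python3 -c "
from st import *; st(.4815,-.3438); tray_strips()"
```

```text
wrist strip corrected [ 0.4807 -0.344 ] [34.  63.3] yaw 4.3 z 34.2
now [ 0.4833 -0.3428  0.1545] loc [ -19.9 -317.8] units [-0.029 -0.063  3.174] az -0.03
tray obj 303 [19. 54.] [-18.  17.] [36. 67. 70.]
tray obj 310 [-55. -18.] [-36.  29.] [22. 37. 40.]
strip px [453. 248.] ctr [ 481.6 -343.6] size [34.2 63.5] yaw 4.2
strip px [417. 265.] ctr [ 443.7 -257.9] size [64.2 34. ] yaw -7.5
```

>>> send_rows(
  moves=[0.3,-0.02,-0.055,0.5,0,0,-0.03,0.3,0,0,0.8,0,0,0,0.3,0,0,0.8,0,0,0,0.3,0,0,0.5,0,0,0,0.3,0,0,0.4,0,0,0,0.3,0,0,0.17,0,0,0,0.3,0,0,0,0,0,0,0.75,0,0,0,0,0,0],
)

```text
time_s: 36.22
tcp_pos: [0.4821, -0.3456, 0.0293]
eef_rot: [179.9, 0.1, 94.3]
contact_force: [-0.1, -0.3, -0.1]
grip_width: 0.0429
```

>>> send_rows(
  moves=[0.75,0,0,0,0,0,0,0.75,0,0,0,0,0,0,0.75,0,0,0,0,0,0,0.75,0,0,-0.3,0,0,0,0.75,0,0,-0.7,0,0,0,0.75,0,0,-0.9,0,0,0,0.75,0,0,-0.6,0,0,0,0.75,0,0,0,0,0,0],
)

```text
time_s: 37.22
tcp_pos: [0.4827, -0.346, 0.1309]
eef_rot: [179.8, 0.2, 94.3]
contact_force: [0.2, 0.2, -0.5]
grip_width: 0.0323
```

```bash
python3 -c "
from ins import *
ins(-90,100)"
```

```text
now [ 0.4827 -0.346   0.1309] loc [ -20.6 -321. ] units [5.761 0.664 0.755] az 0.34
strip tool x [-31.5  30.3] y [-17.4  16.8] topz 135.5
grip 0.03245918333741805 F [ 0.  -0.3 -1.2]
```

>>> send_rows(
  moves=[0.75,0,0,0,0,0,0.34,0.75,0.6,0.08,0,0,0,0,0.75,0.9,0.08,0,0,0,0,0.75,0.9,0.08,0,0,0,0,0.75,0.9,0.08,0,0,0,0,0.75,0.9,0.08,0,0,0,0,0.75,0.9,0.08,0,0,0,0,0.75,0.72,0.03,0,0,0,0],
)

```text
time_s: 38.28
tcp_pos: [0.489, -0.1086, 0.1268]
eef_rot: [-179.9, -0.1, 92.8]
contact_force: [-0.1, -0.0, -1.1]
grip_width: 0.0328
```

>>> send_rows(
  moves=[0.75,0,0,0.3,0,0,0,0.75,0,0,0.5,0,0,0,0.75,0,0,0.3,0,0,0,0.75,0,0,0.12,0,0,0,0.75,0,0,0,0,0,0,0.75,0,0,0,0,0,0],
)

```text
time_s: 39.02
tcp_pos: [0.491, -0.1118, 0.0799]
eef_rot: [179.9, 0.0, 92.7]
contact_force: [-0.7, -0.7, -0.8]
grip_width: 0.0322
```

```bash
python3 -c "
from ins import *
ins(-8,81.5)"
```

```text
now [ 0.491  -0.1118  0.0799] loc [ -1.1 -87.4] units [ 1.986  0.02  -0.041] az -0.0
strip tool x [-30.5  49.1] y [-17.9  15.9] topz 84.6
tab y [-114.   -32.5] x [-19.   15.6] 8662
wall x [-26.7  23.1]
grip 0.03240372901017787 F [ 1.1 -0.5 -0.5]
```

>>> send_rows(
  moves=[0.75,0.1,0.02,-0.03,0,0,0,0.75,0.25,0,0,0,0,0,0.75,0.3,0,0,0,0,0,0.75,0.3,0,0,0,0,0,0.75,0.3,0,0,0,0,0,0.75,0.3,0,0,0,0,0,0.75,0.25,0,0,0,0,0,0.75,0.18,0,0,0,0,0],
)

```text
time_s: 40.08
tcp_pos: [0.4882, -0.0326, 0.0813]
eef_rot: [179.9, 0.2, 92.8]
contact_force: [1.1, -5.9, -1.1]
grip_width: 0.0322
```

>>> send_rows(
  moves=[0.75,0,0,0,0,0,0,0.75,0,0,0,0,0,0,0.75,0,0,0,0,0,0],
)

```text
time_s: 40.45
tcp_pos: [0.4882, -0.0329, 0.0813]
eef_rot: [179.9, 0.1, 92.8]
contact_force: [0.6, -5.7, 1.4]
grip_width: 0.0326
```

```bash
python3 - <<'E'
from ins import *
ins(-8,43)
p,im,d=grab('wrist','w9.png')
E
```

```text
now [ 0.4882 -0.0329  0.0813] loc [-0.1 -8.5] units [ 0.015 -0.006  0.957] az 0.01
strip tool x [-30.9  44.4] y [-18.1  15.8] topz 85.9
tab y [-39.6  36.1] x [-18.5  15.3] 8770
wall x [-26.7  23.1]
grip 0.032115381875315575 F [ 0.7 -5.1  0.9]
```

View pics/w9.png

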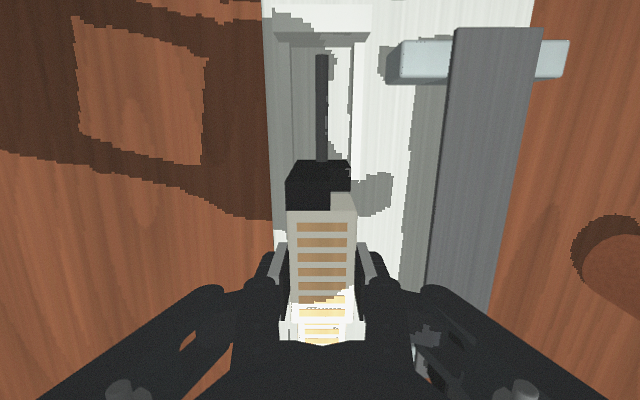

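>>> send_rows(
  moves=[0.75,0,0,0.2,0,0,0,0.75,0,0,0.2,0,0,0,0.75,0,0,0.15,0,0,0,0.75,0,0,0.1,0,0,0,0.75,0,0,0.1,0,0,0,0.75,0,0,0,0,0,0],
)

```text
time_s: 41.3
tcp_pos: [0.488, -0.0328, 0.0508]
eef_rot: [179.9, 0.1, 92.8]
contact_force: [1.7, -4.9, -1.6]
grip_width: 0.0326
```

>>> send_rows(
  moves=[0.75,0,0,0.08,0,0,0,0.75,0,0,0.08,0,0,0,0.75,0,0,0.06,0,0,0,0.75,0,0,0.04,0,0,0,0.75,0,0,0,0,0,0],
)

```text
time_s: 41.92
tcp_pos: [0.4884, -0.0329, 0.0435]
eef_rot: [180.0, 0.1, 92.8]
contact_force: [-9.3, -4.6, 22.7]
grip_width: 0.0324
```

```bash
python3 -c "
from ins import *
ins(-8,43)"
```

```text
now [ 0.4884 -0.0329  0.0435] loc [ 0.  -8.5] units [ 0.014 -0.009  0.014] az 0.01
strip tool x [-43.2  45.3] y [-18.   16.2] topz 48.4
tab y [ 2.5 36.8] x [-26.5  25.8] 2921
wall x [-26.6  23.1]
grip 0.032605117277287765 F [-8.7 -4.7 22.8]
```

>>> send_rows(
  moves=[0.75,0,0,-0.08,0,0,0,0.75,0,0,0,0,0,0,0.5,0,0,0,0,0,0,0.5,0,0,0,0,0,0,0.5,0,0,0,0,0,0,0.45,0,0,-0.2,0,0,0,0.45,0,0,-0.6,0,0,0,0.4,0,0,-1,0,0,0],
)

```text
time_s: 42.98
tcp_pos: [0.4859, -0.032, 0.1151]
eef_rot: [-179.8, -0.0, 92.8]
contact_force: [0.2, -0.4, -0.2]
grip_width: 0.051
```

>>> send_rows(
  moves=[0.3,0,0,-1,0,0,0,0.3,0,0,0,0,0,0,0.3,0,0,0,0,0,0],
)

```text
time_s: 43.35
tcp_pos: [0.4871, -0.0322, 0.1553]
eef_rot: [-180.0, -0.0, 92.8]
contact_force: [-0.1, -0.5, -0.3]
grip_width: 0.0598
```

```bash
python3 -c "
from chk import *; chk(); tray_strips(); go([.4437,-.258,.155],82.5)"
```

```text
tab y [20.  33.9] x [-16.9   3.8] 589
channel tops 4874 x [-16.5  16.8] y [-104.2   33.9] z [46.1 48.3 50.3]
tray obj 303 [19. 54.] [-18.  16.] [34. 67. 70.]
tray obj 306 [-55. -18.] [-35.  29.] [22. 37. 40.]
strip px [413. 243.] ctr [ 493.4 -249.8] size [64.2 34.2] yaw -7.4
now [ 0.4862 -0.0321  0.154 ] loc [-2.1 -7.6] units [-5.589 -1.333 -0.025] az 2.24
```

Two strips are seated (follower face y = 20). The third has been knocked to (493,−250), so I'll go there.

>>> send_rows(
  moves=[0.3,-0.8,-0.01,0,0,0,0,0.3,-0.9,-0.01,0,0,0,0,0.3,-0.9,-0.01,0,0,0,0,0.3,-0.9,-0.01,0,0,0,0,0.3,-0.9,-0.01,0,0,0,0,0.3,-0.9,-0.01,0,0,0,0,0.3,-0.14,0,0,0,0,0.8,0.3,0,0,0,0,0,0.8],
)

```text
time_s: 44.45
tcp_pos: [0.4943, -0.2501, 0.1533]
eef_rot: [-179.8, -0.1, 85.2]
contact_force: [-0.1, -0.4, -0.2]
grip_width: 0.0598
```

>>> send_rows(
  moves=[0.3,0,0,0,0,0,0.64,0.3,0,0,0,0,0,0,0.3,0,0,0,0,0,0],
)

```text
time_s: 44.82
tcp_pos: [0.4949, -0.2494, 0.1543]
eef_rot: [-179.9, -0.0, 82.5]
contact_force: [-0.5, -0.9, -0.3]
grip_width: 0.0599
```

```bash
python3 -c "
from st import *; st(.4934,-.2498); tray_strips()"
```

```text
wrist strip corrected [ 0.4934 -0.2497] [63.3 33.9] yaw -7.2 z 34.2
now [ 0.4951 -0.2495  0.1546] loc [  -3.6 -225.2] units [-0.014 -0.038  3.179] az -0.07
tray obj 307 [19. 54.] [-18.  16.] [35. 67. 70.]
tray obj 312 [-55. -18.] [-36.  28.] [21. 37. 40.]
strip px [413. 243.] ctr [ 493.1 -249.9] size [64.3 34.1] yaw -7.8
```

>>> send_rows(
  moves=[0.3,-0.014,-0.038,0.5,0,0,0,0.3,0,0,0.8,0,0,0,0.3,0,0,0.8,0,0,0,0.3,0,0,0.5,0,0,0,0.3,0,0,0.4,0,0,0,0.3,0,0,0.17,0,0,0,0.3,0,0,0,0,0,0,0.75,0,0,0,0,0,0],
)

```text
time_s: 45.92
tcp_pos: [0.4947, -0.2505, 0.0295]
eef_rot: [179.9, 0.0, 82.5]
contact_force: [-0.6, -0.9, -0.3]
grip_width: 0.043
```

>>> send_rows(
  moves=[0.75,0,0,0,0,0,0,0.75,0,0,0,0,0,0,0.75,0,0,0,0,0,0,0.75,0,0,-0.3,0,0,0,0.75,0,0,-0.7,0,0,0,0.75,0,0,-0.9,0,0,0,0.75,0,0,-0.6,0,0,0,0.75,0,0,0,0,0,0],
)

```text
time_s: 46.92
tcp_pos: [0.4954, -0.2509, 0.1311]
eef_rot: [179.7, 0.1, 82.5]
contact_force: [0.5, 0.5, -1.9]
grip_width: 0.0324
```

>>> send_rows(
  moves=[0.75,0,0,0,0,0,-0.8,0.75,0,0,0,0,0,-0.8,0.75,0,0,0,0,0,-0.64,0.75,0,0,0,0,0,0,0.75,0,0,0,0,0,0],
)

```text
time_s: 47.55
tcp_pos: [0.4933, -0.2497, 0.1275]
eef_rot: [-179.9, -0.1, 92.7]
contact_force: [0.5, -0.6, -1.2]
grip_width: 0.0326
```

```bash
python3 -c "
from ins import *
ins(-25,81.5)"
```

```text
now [ 0.4933 -0.2497  0.1275] loc [  -5.5 -225.3] units [5.007 0.128 1.155] az -0.01
strip tool x [-31.   29.9] y [-18.   16.7] topz 132.0
wall x [-26.7  22.9]
grip 0.03252242121243906 F [-1.   0.  -1.3]
```

>>> send_rows(
  moves=[0.75,0.6,0.02,0,0,0,0,0.75,0.9,0.02,0,0,0,0,0.75,0.9,0.02,0,0,0,0,0.75,0.9,0.02,0,0,0,0,0.75,0.9,0.02,0,0,0,0,0.75,0.8,0.03,0,0,0,0,0.75,0,0,0.3,0,0,0,0.75,0,0,0.5,0,0,0],
)

```text
time_s: 48.6
tcp_pos: [0.4903, -0.0503, 0.0966]
eef_rot: [179.9, 0.1, 92.8]
contact_force: [-0.5, -0.0, -1.4]
grip_width: 0.0327
```

>>> send_rows(
  moves=[0.75,0,0,0.25,0,0,0,0.75,0,0,0.1,0,0,0,0.75,0,0,0,0,0,0,0.75,0,0,0,0,0,0],
)

```text
time_s: 49.1
tcp_pos: [0.49, -0.0504, 0.0831]
eef_rot: [179.9, 0.0, 92.7]
contact_force: [0.2, 0.3, -2.0]
grip_width: 0.0325
```

```bash
python3 -c "
from ins import *
ins(55.5,81.5)"
```

```text
now [ 0.49   -0.0504  0.0831] loc [  0.9 -26.1] units [ 2.04 -0.03  0.04] az -0.0
strip tool x [-31.4  29.8] y [-18.1  16.6] topz 87.6
tab y [-57.8  32. ] x [-21.9  23.8] 3091
wall x [-26.7  23.1]
grip 0.0326058793099761 F [ 0.3  0.6 -1.4]
```

>>> send_rows(
  moves=[0.75,0.1,-0.03,0.04,0,0,0,0.75,0.25,0,0,0,0,0,0.75,0.3,0,0,0,0,0,0.75,0.3,0,0,0,0,0,0.75,0.3,0,0,0,0,0,0.75,0.3,0,0,0,0,0,0.75,0.25,0,0,0,0,0,0.75,0.2,0,0,0,0,0],
)

```text
time_s: 50.15
tcp_pos: [0.4845, 0.0293, 0.0812]
eef_rot: [180.0, 0.2, 92.9]
contact_force: [-0.2, -8.5, -0.3]
grip_width: 0.0323
```

>>> send_rows(
  moves=[0.75,0.04,0,0,0,0,0,0.75,0,0,0,0,0,0,0.75,0,0,0,0,0,0],
)

```text
time_s: 50.52
tcp_pos: [0.4844, 0.0307, 0.0811]
eef_rot: [180.0, 0.2, 92.9]
contact_force: [0.1, -5.7, -1.2]
grip_width: 0.0324
```

```bash
python3 - <<'E'
from ins import *
ins(55.5,43)
p,im,d=grab('wrist','w10.png')
E
```

```text
now [0.4844 0.0307 0.0811] loc [-0.9 55.2] units [0.01  0.014 0.953] az 0.02
strip tool x [-31.2  43.7] y [-17.8  15.9] topz 85.5
tab y [24.  99.1] x [-19.   14.6] 8842
wall x [-26.6  23.2]
grip 0.03253298613438274 F [ 0.6 -6.3 -0.5]
```

View pics/w10.png

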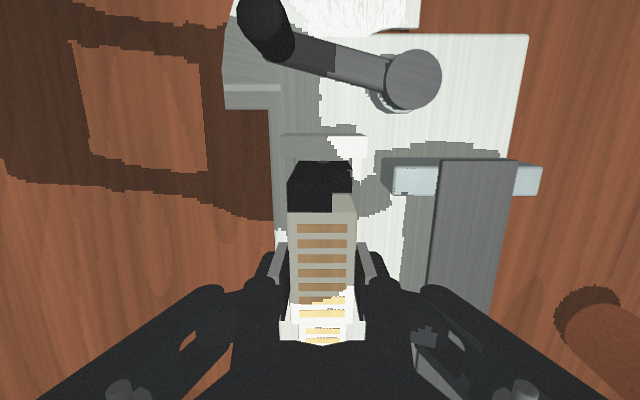

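>>> send_rows(
  moves=[0.75,0,0.012,0.2,0,0,0,0.75,0,0,0.2,0,0,0,0.75,0,0,0.15,0,0,0,0.75,0,0,0.1,0,0,0,0.75,0,0,0.1,0,0,0,0.75,0,0,0,0,0,0],
)

```text
time_s: 51.38
tcp_pos: [0.4856, 0.0308, 0.0513]
eef_rot: [179.9, 0.1, 92.8]
contact_force: [1.4, -6.0, -2.3]
grip_width: 0.0331
```

>>> send_rows(
  moves=[0.75,0,0,0.08,0,0,0,0.75,0,0,0.08,0,0,0,0.75,0,0,0.06,0,0,0,0.75,0,0,0.04,0,0,0,0.75,0,0,0,0,0,0],
)

```text
time_s: 52.0
tcp_pos: [0.4858, 0.0308, 0.0438]
eef_rot: [180.0, 0.1, 92.8]
contact_force: [-8.2, -6.8, 21.4]
grip_width: 0.0326
```

```bash
python3 -c "
from ins import *
ins(55.5,43)"
```

```text
now [0.4858 0.0308 0.0438] loc [ 0.5 55.2] units [ 0.007 -0.021  0.02 ] az 0.02
strip tool x [-43.4  44.5] y [-18.1  16.6] topz 48.4
tab y [66.3 99.8] x [-26.5  26.4] 2898
wall x [-26.6  23.2]
grip 0.0324087308064395 F [-8.4 -6.6 21.7]
```

>>> send_rows(
  moves=[0.75,0,0,-0.08,0,0,0,0.75,0,0,0,0,0,0,0.5,0,0,0,0,0,0,0.5,0,0,0,0,0,0,0.5,0,0,0,0,0,0,0.45,0,0,-0.2,0,0,0,0.45,0,0,-0.6,0,0,0,0.4,0,0,-1,0,0,0],
)

```text
time_s: 53.05
tcp_pos: [0.4834, 0.0314, 0.1155]
eef_rot: [-179.8, -0.0, 92.8]
contact_force: [1.4, -0.3, 0.9]
grip_width: 0.0511
```

>>> send_rows(
  moves=[0.3,0,0,-1,0,0,0,0,0,0,-0.5,0,0,0,0,0,0,0,0,0,0,0,0,0,0,0,0,0],
)

```text
time_s: 53.55
tcp_pos: [0.4841, 0.0314, 0.1749]
eef_rot: [-179.9, -0.0, 92.8]
contact_force: [0.1, 0.9, -0.4]
grip_width: 0.0853
```

```bash
python3 - <<'E'
from chk import *
chk('w11.png'); tray_strips()
go(w(79.0,-79.3,170),92.75)
E
```

```text
tab y [84.  97.9] x [-16.9   3.4] 496
channel tops 5912 x [-16.4  17. ] y [-103.3   97.8] z [46.1 48.3 50.1]
tray obj 306 [19. 54.] [-17.  16.] [33. 67. 70.]
tray obj 307 [-55. -18.] [-35.  29.] [22. 37. 40.]
now [0.4837 0.0314 0.1742] loc [-1.5 55.9] units [-3.381  2.013  0.099] az 0.0
```

View pics/w11.png

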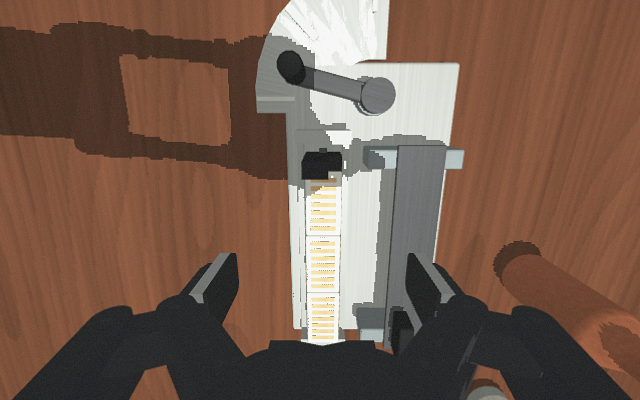

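All three strips lie flat in line (tops 48.3, follower face y = 84). Now I'll grip the handle and close the rail.

>>> send_rows(
  moves=[0,-0.6,0.36,0,0,0,0,0,-0.7,0.42,0,0,0,0,0,-0.7,0.42,0,0,0,0,0,-0.7,0.42,0,0,0,0,0,-0.68,0.393,0,0,0,0,0,0,0,0.5,0,0,0,0,0,0,0.7,0,0,0,0,0,0,0.6,0,0,0],
)

```text
time_s: 54.65
tcp_pos: [0.5695, -0.0987, 0.1004]
eef_rot: [-179.8, -0.1, 92.8]
contact_force: [-0.7, 0.0, 0.1]
grip_width: 0.0857
```

>>> send_rows(
  moves=[0,0,0,0.4,0,0,0,0,0,0,0.23,0,0,0,0,0,0,0,0,0,0,1,0,0,0,0,0,0,1,0,0,0,0,0,0,1,0,0,0,0,0,0,1,0,0,0,0,0,0,1,0,0,0,0,0,0],
)

```text
time_s: 55.65
tcp_pos: [0.5705, -0.0999, 0.0792]
eef_rot: [-179.8, 0.0, 92.8]
contact_force: [-5.9, -0.3, 6.7]
grip_width: 0.013
```

>>> send_rows(
  moves=[1,0,0,0,0,0,0,1,0,0,0,0,0,0],
)

```text
time_s: 55.9
tcp_pos: [0.5704, -0.0999, 0.0792]
eef_rot: [-179.8, -0.0, 92.8]
contact_force: [-5.9, 0.4, 6.6]
grip_width: 0.0122
```

```bash
python3 - <<'E'
from h import *
go(w(19,-79.3,76.5),92.75); print(bot.read_state()['contact_force'])
E
```

```text
now [ 0.5704 -0.0999  0.0792] loc [ 78.8 -79.4] units [ 0.003 -1.495  0.071] az 0.01
[-5.88756721  0.44341109  6.57442773]
```

>>> send_rows(
  moves=[1,0,-0.15,0,0,0,0,1,0,-0.25,0,0,0,0,1,0,-0.25,0,0,0,0,1,0,-0.25,0,0,0,0,1,0,-0.25,0,0,0,0,1,0,-0.2,0,0,0,0,1,0,-0.15,0,0,0,0,1,0,0,0,0,0,0],
)

```text
time_s: 56.9
tcp_pos: [0.5108, -0.1028, 0.0792]
eef_rot: [-180.0, 0.0, 92.8]
contact_force: [-0.9, 0.8, 8.6]
grip_width: 0.0124
```

>>> send_rows(
  moves=[1,0,-0.04,0,0,0,0,1,0,0,0,0,0,0,1,0,0,0,0,0,0],
)

```text
time_s: 57.28
tcp_pos: [0.5104, -0.1028, 0.0792]
eef_rot: [179.9, 0.0, 92.8]
contact_force: [1.6, 1.2, 6.3]
grip_width: 0.0127
```

```bash
python3 - <<'E'
from h import *
go(w(19,-79.3,76.5),92.75); print(bot.read_state()['contact_force'])
E
```

```text
now [ 0.5104 -0.1028  0.0792] loc [ 18.7 -79.4] units [0.003 0.008 0.067] az 0.0
[1.589761   1.24846535 6.29597261]
```

>>> send_rows(
  moves=[1,0,-0.06,0,0,0,0,1,0,0,0,0,0,0,1,0,0,0,0,0,0],
)

```text
time_s: 57.65
tcp_pos: [0.5103, -0.1028, 0.0793]
eef_rot: [179.7, 0.0, 92.7]
contact_force: [9.4, 1.7, -0.2]
grip_width: 0.0124
```

>>> send_rows(
  moves=[1,0,0.08,0,0,0,0,1,0,0,0,0,0,0,0.3,0,0,0,0,0,0,0,0,0,0,0,0,0,0,0,0,-0.3,0,0,0,0,0,0,-0.8,0,0,0,0,0,0,-1,0,0,0,0,0,0,-0.6,0,0,0],
)

```text
time_s: 58.65
tcp_pos: [0.5118, -0.103, 0.1894]
eef_rot: [179.9, 0.1, 92.8]
contact_force: [0.8, -0.9, 0.3]
grip_width: 0.0853
```

```bash
python3 - <<'E'
from look import *
go(w(45,148,170),92.75)
p,im,d=grab('top','top12.png'); X=cloud(p,d); z=X[...,2]*1000; L=loc(X); x,y=L[...,0],L[...,1]
m=(abs(z-95)<4)&(np.hypot(x-45,y-148)<85)&(np.hypot(x-45,y-148)>50); print('lever tip top',np.median(x[m]),np.median(y[m]),m.sum())
p,im,d=grab('wrist'); X=cloud(p,d); z=X[...,2]*1000; L=loc(X); x,y=L[...,0]+1.8,L[...,1]+1.8
m=(abs(z-57)<2)&(abs(y)<60)&(x>-20)&(x<70); print('rail x (5..47)',np.percentile(x[m],[1,99]))
m=(abs(z-96)<3)&(np.hypot(x-45,y-148)<85)&(np.hypot(x-45,y-148)>50); print('lever tip wrist',m.sum(), np.median(x[m]),np.median(y[m]))
E
```

```text
now [ 0.5118 -0.103   0.1894] loc [ 20.1 -79.6] units [5.691 0.623 0.481] az 0.0
lever tip top -23.479615249747237 163.46165620200557 51
rail x (5..47) [ 5.89315875 46.94662607]
lever tip wrist 0 nan nan
  return _methods._mean(a, axis=axis, dtype=dtype,
  ret = ret.dtype.type(ret / rcount)
```

The rail hit its closing stop (9.4 N) and its plate spans x 6…47, so it is closed. The lever tip is at local (−23.5,163.5), about 12.7°. I'll grip it and swing it along the arc to (−4.5,197.5).

>>> send_rows(
  moves=[0,0.6,-0.13,0,0,0,0,0,0.9,-0.16,0,0,0,0,0,0.9,-0.16,0,0,0,0,0,0.9,-0.16,0,0,0,0,0,0.9,-0.16,0,0,0,0,0,0.9,-0.16,0,0,0,0,0,0.9,-0.16,0,0,0,0,0,0.08,0,0,0,0,0],
)

```text
time_s: 59.75
tcp_pos: [0.4543, 0.1395, 0.1853]
eef_rot: [-179.9, 0.0, 92.9]
contact_force: [0.4, -1.2, -0.2]
grip_width: 0.0851
```

>>> send_rows(
  moves=[0,0,0,0,0,0,0,0,0,0,0,0,0,0],
)

```text
time_s: 60.0
tcp_pos: [0.4558, 0.1372, 0.1862]
eef_rot: [-180.0, 0.0, 92.7]
contact_force: [0.7, -0.8, -0.3]
grip_width: 0.0854
```

```bash
python3 - <<'E'
from h import *
go(w(-23.5,163.5,77),92.75)
p,im,d=grab('wrist','w13.png'); X=cloud(p,d); z=X[...,2]*1000; L=loc(X); x,y=L[...,0]+1.8,L[...,1]+1.8
m=(abs(z-96)<3)&(abs(x)<60)&(y>100); print('lever tip wrist',m.sum(), np.median(x[m]),np.median(y[m]))
E
```

```text
now [0.4558 0.1372 0.1862] loc [-24.3 163. ] units [0.015 0.023 2.729] az -0.01
lever tip wrist 348 -22.861554347295186 165.82972475626244
```

View pics/w13.png

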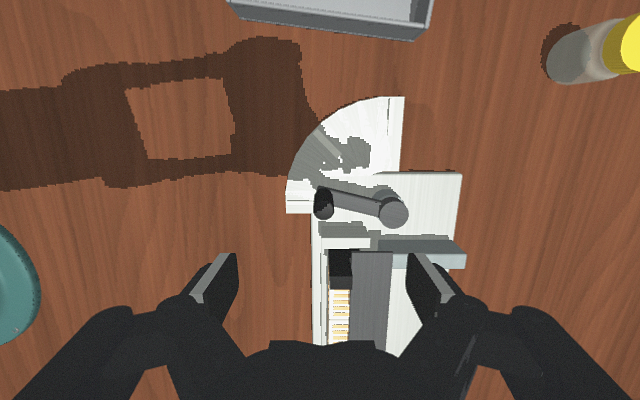

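>>> send_rows(
  moves=[0,0.03,0.023,0.4,0,0,0,0,0,0,0.7,0,0,0,0,0,0,0.7,0,0,0,0,0,0,0.5,0,0,0,0,0,0,0.42,0,0,0,0,0,0,0,0,0,0,0.9,0,0,0,0,0,0,0.9,0,0,0,0,0,0],
)

```text
time_s: 61.05
tcp_pos: [0.4576, 0.1396, 0.0788]
eef_rot: [179.9, -0.0, 92.8]
contact_force: [-0.5, 0.7, 0.8]
grip_width: 0.0516
```

>>> send_rows(
  moves=[0.9,0,0,0,0,0,0,0.9,0,0,0,0,0,0,0.9,0,0,0,0,0,0],
)

```text
time_s: 61.42
tcp_pos: [0.4569, 0.1395, 0.0785]
eef_rot: [180.0, -0.0, 92.8]
contact_force: [-2.3, -0.8, 5.8]
grip_width: 0.0162
```

```bash
python3 - <<'E'
from h import *
go(w(-4.5,197.5,77),92.75)
E
```

```text
now [0.4569 0.1395 0.0785] loc [-23.1 165.2] units [0.807 0.465 0.039] az 0.0
```

>>> send_rows(
  moves=[0.9,0.12,0.035,0,0,0,0,0.9,0.12,0.035,0,0,0,0,0.9,0.11,0.05,0,0,0,0,0.9,0.11,0.055,0,0,0,0,0.9,0.1,0.065,0,0,0,0,0.9,0.1,0.068,0,0,0,0,0.9,0.09,0.08,0,0,0,0,0.9,0.08,0.08,0,0,0,0],
)

```text
time_s: 62.42
tcp_pos: [0.4711, 0.1741, 0.0783]
eef_rot: [-179.7, -0.1, 92.7]
contact_force: [-11.4, 3.5, 10.6]
grip_width: 0.0161
```

>>> send_rows(
  moves=[0.9,0,0,0,0,0,0,0.9,0,0,0,0,0,0],
)

```text
time_s: 62.68
tcp_pos: [0.4714, 0.1744, 0.0783]
eef_rot: [-179.7, -0.1, 92.7]
contact_force: [-8.2, 3.6, 11.6]
grip_width: 0.0162
```

>>> send_rows(
  moves=[0.5,0,0,0,0,0,0,0.2,0,0,0,0,0,0,0,0,0,0,0,0,0,0,0,0,-0.4,0,0,0,0,0,0,-0.8,0,0,0,0,0,0,-1,0,0,0,0,-0.8,0,-0.8,0,0,0,0,-0.9,0,0,0,0,0],
)

```text
time_s: 63.68
tcp_pos: [0.4799, 0.1056, 0.2029]
eef_rot: [179.5, -0.1, 92.9]
contact_force: [1.0, 0.1, -0.4]
grip_width: 0.0852
```

>>> send_rows(
  moves=[0,-0.9,0,0,0,0,0,0,-0.9,0,0,0,0,0,0,-0.9,0,0,0,0,0,0,-0.6,0,0,0,0,0,0,0,0,0,0,0,0,0,0,0,0,0,0,0],
)

```text
time_s: 64.42
tcp_pos: [0.4835, -0.026, 0.1984]
eef_rot: [180.0, -0.0, 92.7]
contact_force: [0.3, 0.6, 0.3]
grip_width: 0.0856
```

```bash
python3 - <<'E'
from look import *
tray_strips('top14.png')
p,im,d=grab('top'); X=cloud(p,d); z=X[...,2]*1000; L=loc(X); x,y=L[...,0],L[...,1]
r=np.hypot(x-45,y-148); m=(abs(z-95)<5)&(r<85)&(r>50); a,b=np.median(x[m]),np.median(y[m]); print('lever tip top',m.sum(),a,b,'angle rad',np.arctan2(b-148,45-a),'r',np.hypot(a-45,b-148))
p,im,d=grab('wrist'); X=cloud(p,d); z=X[...,2]*1000; L=loc(X); x,y=L[...,0]+1.8,L[...,1]+1.8
m=(abs(z-57)<2)&(abs(y)<60)&(x>-20)&(x<70); print('rail x',np.percentile(x[m],[1,99]) if m.any() else None)
r=np.hypot(x-45,y-148); m=(abs(z-96)<3)&(r<85)&(r>50)
if m.any(): a,b=np.median(x[m]),np.median(y[m]); print('lever wrist',a,b,np.arctan2(b-148,45-a))
m=(abs(z-85)<3)&(abs(x)<28)&(y>-60)&(y<120); print('tab y',np.percentile(y[m],[1,99]) if m.any() else None)
m=(abs(z-48)<4)&(x>-18)&(x<3)&(y>-104)&(y<82); print('strip tops',m.sum(),np.percentile(z[m],[2,50,98]) if m.any() else None, np.percentile(x[m],[1,99]))
im=cv2.imread('pics/top14.png')[120:310,110:430]; cv2.imwrite('pics/fin.png',cv2.resize(im,None,fx=2.5,fy=2.5,interpolation=cv2.INTER_CUBIC))
E
```

```text
tray obj 304 [19. 54.] [-18.  16.] [37. 67. 70.]
tray obj 310 [-55. -18.] [-36.  29.] [22. 37. 40.]
lever tip top 53 -6.825680132962935 193.4208959557617 angle rad 0.7196318632706038 r 68.91269049070947
rail x [ 5.78571222 46.98889432]
tab y [-59.65411826  97.54776906]
strip tops 3364 [46.56620758 48.3231418  49.79728923] [-16.58198297   2.84056282]
```

View pics/fin.png

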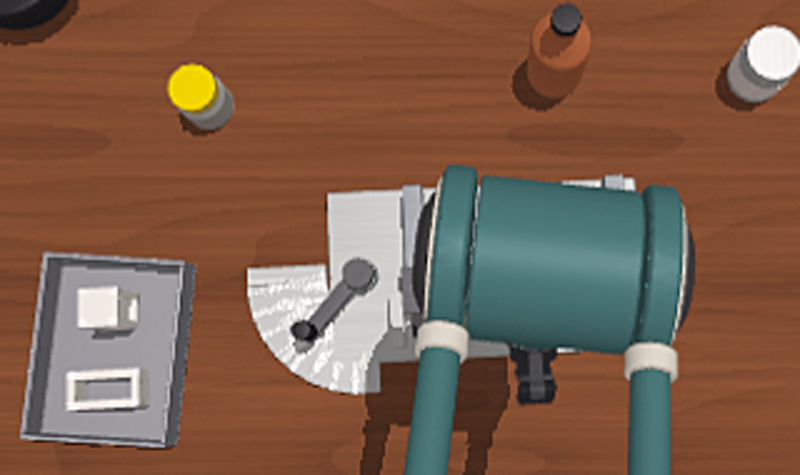

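The lever reads about 0.72–0.74 rad, which is inside the band but near its lower edge. I'll regrip and nudge it by about 0.05 rad.

```bash
python3 - <<'E'
from h import *
go(w(-6.8,195,78),92.75)
E
```

```text
now [ 0.4834 -0.0255  0.198 ] loc [-4.6 -0.9] units [ 4.897 -0.049  3.   ] az 0.02
```

>>> send_rows(
  moves=[0,0.7,-0.01,0,0,0,0,0,0.9,-0.01,0,0,0,0,0,0.9,-0.01,0,0,0,0,0,0.9,-0.01,0,0,0,0,0,0.9,-0.01,0,0,0,0,0,0.6,0,0.2,0,0,0,0,0,0,0.7,0,0,0,0,0,0,0.7,0,0,0],
)

```text
time_s: 65.58
tcp_pos: [0.4718, 0.1708, 0.1335]
eef_rot: [179.9, -0.0, 92.9]
contact_force: [-0.8, -0.2, -0.2]
grip_width: 0.0852
```

>>> send_rows(
  moves=[0,0,0,0.7,0,0,0,0,0,0,0.4,0,0,0,0,0,0,0.27,0,0,0,0,0,0,0,0,0,0,0.9,0,0,0,0,0,0,0.9,0,0,0,0,0,0,0.9,0,0,0,0,0,0,0.9,0,0,0,0,0,0],
)

```text
time_s: 66.58
tcp_pos: [0.4718, 0.1696, 0.0795]
eef_rot: [-180.0, -0.0, 92.7]
contact_force: [-1.4, -0.3, 4.2]
grip_width: 0.0162
```

>>> send_rows(
  moves=[0.9,0,0,0,0,0,0],
)

```text
time_s: 66.7
tcp_pos: [0.4718, 0.1695, 0.0795]
eef_rot: [-180.0, -0.0, 92.7]
contact_force: [-2.7, 0.4, 5.1]
grip_width: 0.0163
```

```bash
python3 - <<'E'
from h import *
go(w(-4.5,197.5,78),92.75); print(bot.read_state()['contact_force'])
E
```

```text
now [0.4718 0.1695 0.0795] loc [ -6.7 194.5] units [0.075 0.056 0.038] az -0.0
[-2.69580454  0.44248001  5.11151515]
```

>>> send_rows(
  moves=[0.9,0.03,0.025,0,0,0,0,0.9,0.03,0.025,0,0,0,0,0.9,0.03,0.02,0,0,0,0,0.9,0,0,0,0,0,0,0.9,0,0,0,0,0,0],
)

```text
time_s: 67.32
tcp_pos: [0.4735, 0.1715, 0.0795]
eef_rot: [-179.8, 0.1, 92.7]
contact_force: [-5.6, -6.0, 9.9]
grip_width: 0.0161
```

>>> send_rows(
  moves=[0.5,0,0,0,0,0,0,0.2,0,0,0,0,0,0,0,0,0,0,0,0,0,0,0,0,-0.4,0,0,0,0,0,0,-0.8,0,0,0,0,0,0,-1,0,0,0,0,-0.8,0,-0.8,0,0,0,0,-0.9,0,0,0,0,0],
)

```text
time_s: 68.32
tcp_pos: [0.4807, 0.1054, 0.2041]
eef_rot: [179.5, -0.1, 92.9]
contact_force: [0.2, 0.0, -0.5]
grip_width: 0.0859
```

>>> send_rows(
  moves=[0,-0.9,0,0,0,0,0,0,-0.9,0,0,0,0,0,0,-0.9,0,0,0,0,0,0,-0.6,0,0,0,0,0,0,0,0,0,0,0,0,0,0,0,0,0,0,0],
)

```text
time_s: 69.08
tcp_pos: [0.4844, -0.0263, 0.1996]
eef_rot: [180.0, -0.0, 92.7]
contact_force: [-0.7, -0.6, -0.0]
grip_width: 0.0855
```

```bash
python3 - <<'E'
from look import *
tray_strips()
p,im,d=grab('top','top15.png'); X=cloud(p,d); z=X[...,2]*1000; L=loc(X); x,y=L[...,0],L[...,1]
r=np.hypot(x-45,y-148); m=(abs(z-95)<5)&(r<85)&(r>50); a,b=np.median(x[m]),np.median(y[m]); print('lever tip top',m.sum(),a,b,'angle',np.arctan2(b-148,45-a),'acos',np.arccos((45-a)/70))
for nm,c in [('tin/jar/bottle',None)]:
    m=(z>60)&(z<200)&(X[...,0]>.62)&(X[...,0]<.80)&(X[...,1]>-.30)&(X[...,1]<.33); n,l,s,cc=cv2.connectedComponentsWithStats(m.astype(np.uint8))
    for i in range(1,n):
        if s[i,4]>60: print('bystander px',cc[i].round(),X[l==i].mean(0).round(3),'zmax',z[l==i].max().round())
p,im,d=grab('wrist'); X=cloud(p,d); z=X[...,2]*1000; L=loc(X); x,y=L[...,0]+1.8,L[...,1]+1.8
m=(abs(z-57)<2)&(abs(y)<60)&(x>-20)&(x<70); print('rail x',np.percentile(x[m],[1,99]))
m=(abs(z-85)<3)&(x>-20)&(x<6)&(y>0)&(y<120); print('tab y',np.percentile(y[m],[1,99]) if m.any() else None)
m=(abs(z-48)<4)&(x>-18)&(x<3)&(y>-104)&(y<82); print('strip tops z',np.percentile(z[m],[2,50,98]),'x',np.percentile(x[m],[1,99]))
s=bot.read_state(); print(s['time_s'],s['tcp_pos'],s['contact_force'])
E
```

```text
tray obj 303 [19. 54.] [-18.  16.] [35. 67. 70.]
tray obj 312 [-55. -18.] [-36.  29.] [23. 37. 40.]
lever tip top 55 -4.795714111135731 195.67890230846203 angle 0.7636850322676885 acos 0.7793545174906619
bystander px [334. 138.] [ 0.722 -0.06   0.122] zmax 174.0
bystander px [418. 143.] [ 0.723 -0.259  0.082] zmax 90.0
bystander px [187. 156.] [0.695 0.276 0.074] zmax 80.0
rail x [ 5.87766209 46.93343101]
tab y [83.75093548 97.34455733]
strip tops z [46.50607585 48.33825342 49.85518412] x [-16.45743771   2.83899792]
69.225 [ 0.48418112 -0.02584075  0.19915846] [ 0.22614729 -0.04849847  0.22417389]
```

Every check passes, and the arm is clear of everything. Handing in.

```bash
python3 -c "
from station import bot
print(bot.sign_off())"
```

```text
the job is handed in; nothing more can be done
None
```

The dispenser is refilled and I have handed the job in at about 69 s of the 200 s allowed. Sign-off gives no verdict, so these are my own last checks:

| Item | Last check |
|---|---|
| Strips | All three flat in line in the channel: tops at z = 48.3 mm (on the floor), follower face at y ≈ 84 mm (three strips against the nose) |
| Rail | Closed: plate at x 5.9–46.9 mm against 5–47 nominal, and I felt the end stop at 9 N |
| Lever | 0.76–0.78 rad (target 0.785 ± 0.1) |
| Empty carriers | Both inside the tray |
| Bottle, tin, jar | Still standing |
| Arm | Clear of everything, no contact force |

Three things did not go as planned:
- **Second empty carrier:** lifting the first one tipped it up on end in the channel. I lifted it out that way, and it stands upright in the tray with its centre about 36 mm up, within the limit.
- **Third strip:** it was knocked about 5 cm aside during the run. I measured it again and picked it up from there.
- **Lever:** my first setting read 0.72–0.74 rad, close to the lower limit, so I gripped it again and nudged it further.

The wrist camera read about 1.8 mm off in both directions. I corrected for this using the gripped rail handle and the known position of the nose.

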